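# Slide the cold plate under the hold-down bridge

### The arm

A 6-joint arm with a two-finger parallel gripper is mounted at the origin on the work surface. World frame = base frame: x ahead of the robot, y to its left, z up, the work surface at z = 0. Lengths are in mm, angles in rad, forces in N, time in s.
With the tool pointing down it reaches from about 350 to 875 mm from the base axis. Payload 4.2 kg.
Tool frame: the origin (TCP) lies midway between the tips of the shut fingers; the grasp point (between the pads) lies 19 mm behind it (arm.tcp_to_grasp is the distance from the TCP to the grasp point, in mm); z points along the fingers, y is the line along which they close (so a half turn about z gives the same grasp; the last joint's range is limited). The gripper opens to 85 mm and grips with 20 to 120 N. Pads are 22 mm wide; open, the fingers measure 114 mm over their backs; the gripper's body (76 mm by 85 mm) begins 54 mm behind the grasp point. The pads swing forward as they close: fully open they stand 13 mm farther back than shut.
Start: joints at [-1.034, 0.385, 0.008, 0, -1.194, -0.259], TCP at [171.417, -601.012, 208.712] pointing down, gripper open.
Joint ranges: [-3.14, 3.14], [-1.21, 2.06], [-1.07, 1.41], [-3.16, 2.05], [-2.99, -0.16], [-3.1, 3.1]. Speed limits (rad/s): [2.79, 2.79, 3.14, 3.14, 3.14, 3.14].

### API

Orientations are given as a unit quaternion [x, y, z, w].
In Python, from bench import arm gives the robot as it stands.
- The arm moves only by the tool arm_command, never from a script. Its argument "rows" is a list of rows, each a list of 2 entries, a list of its own where there are three numbers: the shift along the tool's x, y, z as a fraction of full scale, then the turn, a rotation vector about the tool's x, y, z as a fraction of full scale. In form: [[[x, y, z], [wx, wy, wz]], ...]. A call has 1 to 5 rows; each row is the pose to reach, as a shift and turn from the pose commanded when the call began, along the tool's axes at that moment, turning the shorter way round; what a row does not reach only later rows make up. Full scale, the value 1, is 0.25 m for a shift and 180 degrees for a turn. A row lasts 1/10 s, in which the tool goes at most 50 mm and 8.59 degrees, less where a joint would pass 70% of its speed; a pose out of reach is approached as far as the arm can. A call with a number of a shift or a turn outside -1 to 1 is refused whole. A call with a gripper value outside its range is refused whole. "grip" is the opening, from 0 (shut) to 1 (fully open), set as the call begins (left out, the last holds). The fingers move at their own pace and stop on an object; the grip force is fixed at half the most. Time passes only in rows, so rows that repeat a pose let the fingers close. It gives the time, the measured TCP pose, the force, the opening and the grip force at its end, in the units of the state.
- arm.read_state(): the state, without advancing time (a new reading comes with each control period).
- arm.get_image(name): name is "side" or "top" or "wrist"; returns (picture, depth): 384x512x3 uint8, blue, green, red; 384x512 float32, mm along the optical axis (not along the pixel's ray), 0 where there is no reading.
- arm.camera_info(name): a dict with "fx", "fy", "cx", "cy" (pixels), "k1" (the pictures are not rectified: a ray, as slopes to the right and down, at radius r is drawn at 1 + k1 r^2 times it, then the intrinsics apply), "extrinsics" (4x4, takes a point from camera to world coordinates). Camera axes: x right, y down, z forward; pixel columns grow to the right and rows downward; lengths in mm; the calibration is good to about 2 mm. A picture is of the moment at which its call begins: read the wrist's pose just before it. camera_info takes no time and is no camera call; for the wrist camera it gives the pose at the moment of the call.
- arm.job_done(): hands the job in; it is judged then, once.
Trained networks look in the newest picture that a camera, given by its name, has taken for a name from the list of things; names that differ only in an ending like _2 or _b are one class to them, and where a whole thing is asked for, a point or a joint stands for the part that bears it (a point fixed in the world has none). Each returns a list of dicts, best first, with "score" (0 to 1); they miss things now and then, are a little off and sometimes report something else, mostly with a low value. They report only what shows in the picture. A call takes as long as a camera call. They do not tell look-alikes from the thing itself.
- arm.spot_in(camera, query): "position" ([column, row] in pixels, amid what is visible of it).
The state is a dict: "clock": time; "joints": joint angles; "joint_vel": joint speeds; "joint_efforts": joint torques, N m; "position": TCP position; "ee_rot": TCP orientation; "contact_force": force on the tool from outside, world axes, zero at the start; "wrist_torque": the same for the moment, N m; "gripper_width": finger opening in mm; "grasp_force": force on a finger pad.
Only numpy, scipy, OpenCV 4.12 (cv2) and the standard library are available. Lean on these libraries where they do the work, as an engineer would, in place of code of your own. Each camera call takes 0.05 s, during which the arm holds its last target. There are 200 camera calls.

### The job

Push the flat copper plate along the bench, never lifting or tipping it, in under the low black bridge until it lies square and centred there, sticking out equally on both sides with one of its white lines showing along each side of the bridge. Then, and not before, press the red plunger on top of the bridge all the way down with a fingertip and let it come up again. Leave everything else on the bench where it is.

Things in the scene. Friction and masses are not known exactly. Their poses are not given: they have to be found in the camera images.
- plate: loose solid copper plate, 60 mm (its x) by 110 mm (its y) by 12 mm thick, about 0.7 kg, lying flat on the bench beside the bridge, on its right (-y) or left (+y) side. Origin: centre of its underside. Its long axis y starts within 0.35 rad of world y. On top: a dark dot at the centre and two white lines across it, 24.5 mm either side of the centre
- bridge: black steel bridge fixed to the bench: a crossbar over two feet, 118 mm wide (its x), 40 mm deep (its y), top of the bar 34 mm above the bench. The tunnel runs along its y, open at both ends and alike from both: 74 mm wide between the feet, 16 mm from bench to the bar's underside. Origin: middle of the tunnel, at bench level. Its y stays within 0.2 rad of world y. The plate belongs with its origin here, its y along the tunnel (either way round)
- plunger (a joint): spring plunger on top of the bridge: 0 up, 0.006 m fully down; a red round cap, 32 mm across, standing 14 mm out of an aluminium collar 42 mm across; moves straight down, about 2 N to start and 5 N fully down, springs back by itself
- plunger_top (a point): centre of the top of the red cap, 58 mm above the bench when up
- paste_jar: round white jar of paste with a grey cap, 48 mm across, 50 mm tall; stands on one side of the bridge, the plate on the other. Not part of the job; leave it
- memory: flat memory module lying on the bench, 133 x 40 x 8 mm, black with coloured squares, beyond the bridge. Not part of the job; leave it
- screwdriver: screwdriver with a yellow handle lying on the bench. Not part of the job; leave it
- pot: white insulated pot, 88 mm across, 105 mm tall, standing on the left. Not part of the job; leave it
- meter: black hand-held thermometer with blue keys lying on its back, 170 x 85 x 32 mm, on the right. Not part of the job; leave it
- flask: tall steel vacuum flask, 84 mm across, 260 mm tall, standing far right. Not part of the job; leave it
- screw_tray: blue screw tray, 90 x 120 x 25 mm, near right. Not part of the job; leave it
Not all that is in view belongs to the job. What is shaped like the bridge but brown is not meant.

How it is judged:
By the outcome, as a careful person would: the job done as asked, in the order asked, and still so for the second after the job is handed in, with the robot touching nothing.
It also fails if it takes over 72 s, if anything falls off the work surface, if the arm or the gripper's body presses on something with over 40 N, if the wrist force passes 120 N, or if a joint passes its speed limit or range.

## Working session

There is one attempt and no reset: what is moved stays moved. The work goes in short steps, Python scripts to look and compute and a tool call to move; the robot and the scene stay as the last step left them, time stands still between calls to the robot, and variables do not carry over. Pictures are saved under pics/ and viewed, at most 10 in all, crops included, and the job is handed in when it is done.

Besides the shell and the picture viewer there is one more tool, called after "Call:" by a JSON object that holds its "fn" and its "kwargs". arm_command: Moves the arm, as the interface text tells. Shift numbers are shares of 0.25 m and turn numbers shares of 180 degrees, none past 1 either way. Its arguments: {"type":"object","properties":{"rows":{"type":"array","items":{"type":"array"}},"grip":{"type":"number"}},"required":["rows"]}

```bash
mkdir -p pics; ls
cat > h.py <<'E'
import numpy as np, cv2
from bench import arm
from scipy.spatial.transform import Rotation as R
def cloud(name):
    img,d=arm.get_image(name); c=arm.camera_info(name)
    h,w=d.shape; u,v=np.meshgrid(np.arange(w),np.arange(h))
    K=np.array([[c["fx"],0,c["cx"]],[0,c["fy"],c["cy"]],[0,0,1.]])
    p=cv2.undistortPoints(np.stack([u,v],-1).reshape(-1,1,2).astype(np.float64),K,np.array([c["k1"],0,0,0.])).reshape(h,w,2)
    P=np.dstack([p[...,0]*d,p[...,1]*d,d]); E=np.array(c["extrinsics"])
    return img,d,P@E[:3,:3].T+E[:3,3]
def shift(target):  # world target -> tool fractional shift
    s=arm.read_state(); return R.from_quat(s["ee_rot"]).inv().apply(np.array(target)-s["position"])/250
E
python3 - <<'E'
from h import *
s=arm.read_state();print(s)
ims=[]
for n in("top","side"):
    img,d,W=cloud(n); ims.append(img); np.savez(f"{n}.npz",img=img,d=d,W=W)
    for q in("plate","bridge","plunger_top","paste_jar"):
        for r in arm.spot_in(n,q)[:3]:
            c,rr=map(int,r["position"]); print(n,q,round(r["score"],2),c,rr,W[rr,c].round())
    cv2.imwrite(f"pics/{n}0.png",cv2.resize(img,(800,600)))
E
```

```text
pics
{'clock': 0.0, 'joints': array([-1.03441512e+00,  3.85574968e-01,  6.63380979e-03, -4.65576558e-04,
       -1.19400689e+00, -2.58602699e-01]), 'joint_vel': array([-6.08567074e-04, -1.31362721e-03, -3.04079085e-03,  1.87718992e-04,
        3.80506776e-05,  5.45787871e-04]), 'joint_efforts': array([ 2.05338947e-04, -3.92288268e+01,  1.88401830e+01,  4.18615177e+00,
       -4.56765221e-03, -1.11044614e-05]), 'position': array([ 171.2249635 , -600.43600466,  207.61861019]), 'ee_rot': array([-1.38358009e-01,  9.90381672e-01,  1.07573686e-03, -2.16975826e-04]), 'contact_force': array([ 0.04471538,  0.31633962, -0.472392  ]), 'wrist_torque': array([-0.04003657, -0.02024342, -0.01746265]), 'grasp_force': 0.0, 'gripper_width': 84.82509590898461}
top plate 0.82 294 198 [ 569. -193.   15.]
top bridge 0.76 259 246 [382. -47.  57.]
top bridge 0.63 256 209 [528. -38.  51.]
top bridge 0.63 213 225 [469. 132.  62.]
top plunger_top 0.57 260 245 [386. -51.  57.]
top plunger_top 0.49 221 179 [650.  97.  60.]
top plunger_top 0.42 254 205 [544. -31.  58.]
top paste_jar 0.68 188 200 [571. 232.  52.]
top paste_jar 0.25 359 177 [ 647. -458.   31.]
side plate 0.97 253 174 [ 581. -169.   18.]
side bridge 0.85 217 231 [669. 106.  50.]
side bridge 0.57 262 204 [537.  -8.  54.]
side bridge 0.57 279 249 [474. 150.  42.]
side plunger_top 0.55 217 227 [670.  96.  58.]
side plunger_top 0.47 262 199 [538. -25.  58.]
side plunger_top 0.46 282 242 [467. 139.  63.]
side paste_jar 0.79 240 279 [580. 263.  51.]
side paste_jar 0.21 261 205 [540.  -8.  48.]
```

View pics/top0.png

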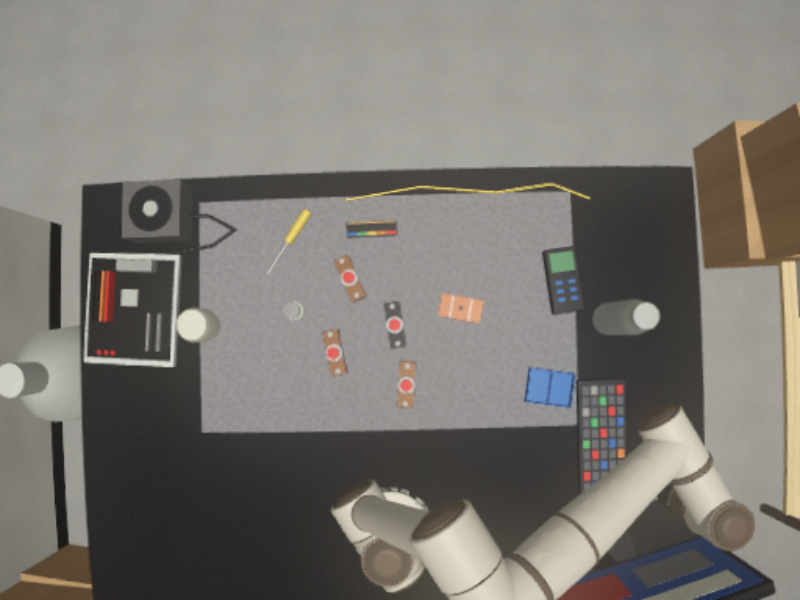

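Run:
```python
import numpy as np,cv2
a=np.load("top.npz")["img"][150:270,165:345]; cv2.imwrite("pics/crop0.png",cv2.resize(a,(800,533),interpolation=cv2.INTER_CUBIC))
```

```text
(no output)
```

View pics/crop0.png

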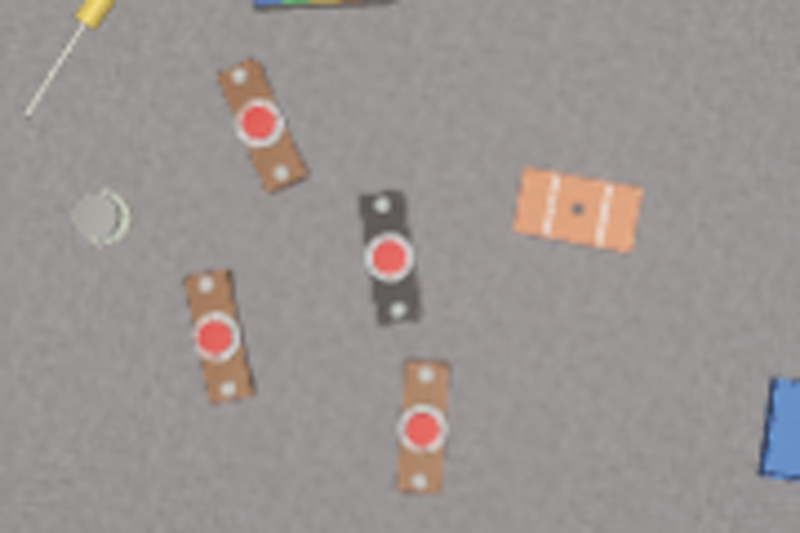

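Black bridge at 800×600 pixel (395,325) with a red cap. The brown look-alikes are at (349,278), (334,352) and (406,385). The enlarged crop confirms that only the middle one is black, so that is the bridge. The plate is at (461,308) on its right, and the jar at (293,310) on its left.

```bash
cat >> h.py <<'E'
def rect(mask,W):
    k,l,st,_=cv2.connectedComponentsWithStats(mask.astype(np.uint8),connectivity=8); i=1+np.argmax(st[1:,4])
    P=W[l==i]; (c,s,a)=cv2.minAreaRect(P[:,:2].astype(np.float32)); return c,s,a,np.median(P[:,2]),st[i]
def hsv(img): return cv2.split(cv2.cvtColor(img,cv2.COLOR_BGR2HSV))
E
python3 - <<'E'
from h import *
z=np.load("top.npz");img,W=z["img"],z["W"];H,S,V=hsv(img)
roi=np.zeros(H.shape,bool);roi[185:215,275:315]=1
print("plate",rect(roi&(H<20)&(S>70),W))
roi[:]=0;roi[190:226,243:264]=1
print("bridge",rect(roi&(W[...,2]>20),W))
print("cap",rect(roi&(S>120),W))
for x,y in((612,320),(650,316)): print(W[int(y*.64),int(x*.64)])
s=arm.read_state();c=np.array(arm.camera_info("wrist")["extrinsics"])
T=R.from_quat(s["ee_rot"]).as_matrix();print("cam in tool",T.T@(c[:3,3]-s["position"]),(T.T@c[:3,:3]).round(2),arm.camera_info("wrist")["fx"])
E
```

```text
plate ((574.9004516601562, -195.11447143554688), (41.70215606689453, 61.244056701660156), 76.93136596679688, np.float64(12.147524004253683), array([288, 189,  13,  17, 151], dtype=int32))
bridge ((534.8613891601562, -37.11610412597656), (117.90158081054688, 64.36602020263672), 7.3271918296813965, np.float64(36.04816097953915), array([246, 193,  14,  31, 296], dtype=int32))
cap ((530.3839721679688, -42.82719039916992), (64.94070434570312, 22.184221267700195), 78.32582092285156, np.float64(57.62275911765175), array([249, 205,   7,   6,  36], dtype=int32))
[ 532.53598897 -541.44159037  157.12291847]
[ 535.5815445  -595.70824867  257.41661552]
cam in tool [ 7.90658865e+01 -1.58134936e-01 -1.65534796e+02] [[ 0.   -0.95 -0.31]
 [ 1.    0.    0.  ]
 [-0.   -0.31  0.95]] 334.71102675764485
```

Call:
{"fn": "arm_command", "kwargs": {"rows": [[[-0.2, 0.15, -0.02], [0, 0, -0.047]], [[-0.36, 0.27, -0.03], [0, 0, -0.094]], [[-0.52, 0.38, -0.04], [0, 0, -0.14]], [[-0.68, 0.5, -0.04], [0, 0, -0.187]], [[-0.84, 0.62, -0.04], [0, 0, -0.23]]]}}

```text
clock: 1.0
position: [325.0, -401.9, 219.1]
ee_rot: [-0.482, 0.876, -0.0, 0.0]
contact_force: [0.6, 0.6, 0.2]
gripper_width: 85.1
grasp_force: 0.0
```

```bash
cat >> h.py <<'E'
def tell(t=None,ang=None):
    s=arm.read_state(); q=R.from_quat(s["ee_rot"]); x=q.apply([1,0,0]); a=np.degrees(np.arctan2(x[1],x[0]))
    print("t",round(s["clock"],2),"pos",np.round(s["position"],1),"xang",round(a,2),"tilt",q.apply([0,0,1]).round(3),"F",np.round(s["contact_force"],1),"w",round(s["gripper_width"],1),"g",round(s["grasp_force"],1))
    if t is not None: print("shift",shift(t).round(4))
    if ang is not None: print("turn z",round(-(ang-a)/180,4))
E
python3 -c "
from h import *
tell([550,-110,230],-100)"
```

```text
t 1.0 pos [ 325.  -401.9  219.1] xang -122.37 tilt [ 0.001 -0.001 -1.   ] F [0.6 0.6 0.2] w 85.1 g 0.0
shift [-1.468  -0.1354 -0.0435]
turn z -0.1243
```

Call:
{"fn": "arm_command", "kwargs": {"rows": [[[-0.2, -0.02, -0.02], [0, 0, -0.04]], [[-0.4, -0.04, -0.04], [0, 0, -0.08]], [[-0.6, -0.06, -0.04], [0, 0, -0.124]], [[-0.8, -0.08, -0.04], [0, 0, -0.124]], [[-1, -0.1, -0.04], [0, 0, -0.124]]]}}

```text
clock: 1.5
position: [479.9, -206.0, 229.3]
ee_rot: [-0.641, 0.768, -0.0, 0.0]
contact_force: [1.0, -0.6, -0.9]
gripper_width: 85.2
grasp_force: 0.0
```

Call:
{"fn": "arm_command", "kwargs": {"rows": [[[-0.18, 0.13, 0], [0, 0, 0]], [[-0.36, 0.13, 0], [0, 0, 0]], [[-0.43, 0.13, 0], [0, 0, 0]], [[-0.43, 0.13, 0], [0, 0, 0]]]}}

```text
clock: 1.9
position: [466.7, -94.1, 229.1]
ee_rot: [-0.642, 0.767, -0.0, 0.0]
contact_force: [0.3, -0.7, 0.1]
gripper_width: 85.3
grasp_force: 0.0
```

Run:
```python
from h import *
tell([550,-110,230],-100)
img,d,W=cloud("wrist");np.savez("w1.npz",img=img,d=d,W=W)
cv2.imwrite("pics/w1.png",cv2.resize(img,(800,600)))
```

```text
t 1.9 pos [466.7 -94.1 229.1] xang -100.12 tilt [ 0.001  0.    -1.   ] F [ 0.3 -0.7  0.1] w 85.3 g 0.0
shift [ 0.0041 -0.3391 -0.0033]
turn z -0.0007
```

View pics/w1.png

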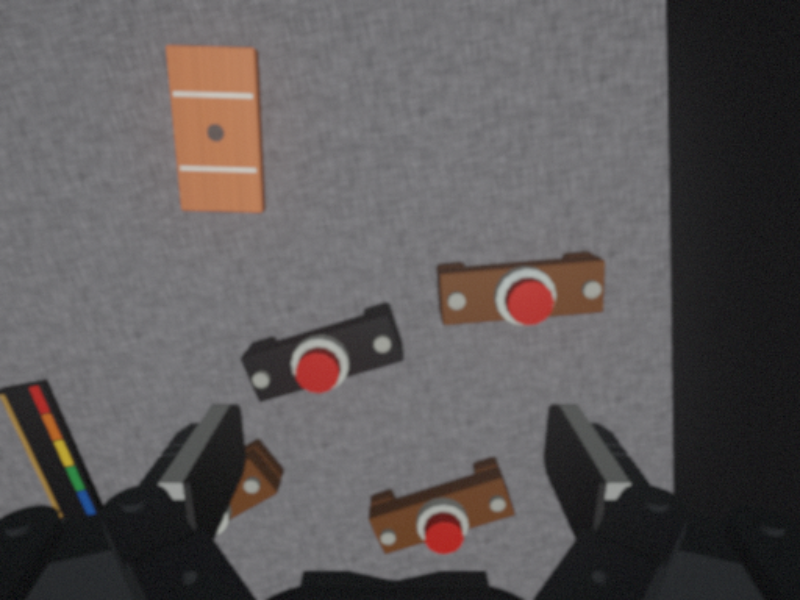

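The view shows the plate at (215,132), the black bridge at (320,360) with its cap at (318,372) and screws at (261,380) and (382,344), and brown bridges around them. I'll measure now.

```bash
cat >> h.py <<'E'
def onplane(name,uv,z):  # pixel ray at height z, calibration only
    c=arm.camera_info(name);K=np.array([[c["fx"],0,c["cx"]],[0,c["fy"],c["cy"]],[0,0,1.]]);E=np.array(c["extrinsics"])
    p=cv2.undistortPoints(np.float64(uv).reshape(-1,1,2),K,np.array([c["k1"],0,0,0.])).reshape(-1,2)
    r=np.c_[p,np.ones(len(p))]@E[:3,:3].T; return (E[:3,3]+r*((z-E[2,3])/r[:,2])[:,None])
def obj(mask,name,z):
    k,l,st,_=cv2.connectedComponentsWithStats(mask.astype(np.uint8)); i=1+np.argmax(st[1:,4])
    v,u=np.nonzero(l==i); P=onplane(name,np.c_[u,v],z)[:,:2]
    (c,s,a)=cv2.minAreaRect(P.astype(np.float32)); b=cv2.boxPoints((c,s,a)); e=max((b[1]-b[0],b[2]-b[1]),key=np.linalg.norm)
    return np.round(c,1),np.round(s,1),round(np.degrees(np.arctan2(e[1],e[0]))%180,2),np.c_[u,v].mean(0).round()
E
python3 - <<'E'
from h import *
z=np.load("w1.npz");img,W=z["img"],z["W"];H,S,V=hsv(img)
def m(c0,c1,r0,r1): r=np.zeros(H.shape,bool);r[int(r0*.64):int(r1*.64),int(c0*.64):int(c1*.64)]=1;return r
pm=cv2.morphologyEx((m(140,290,20,230)&(H<25)&(S>60)&(V>120)).astype(np.uint8),cv2.MORPH_CLOSE,np.ones((7,7)))
print("plate",obj(pm,"wrist",12)," z",np.median(W[pm>0][:,2]))
print("dot",obj(m(200,232,115,150)&(V<130),"wrist",12))
for n,r in(("l1",m(176,250,88,104)),("l2",m(182,255,160,178))): print(n,obj(r&(S<70)&(V>140),"wrist",12))
br=m(235,410,295,405)&(abs(W[...,2]-34)<5)&~((H<15)&(S>60))
print("bar",obj(cv2.morphologyEx(br.astype(np.uint8),cv2.MORPH_CLOSE,np.ones((25,25))),"wrist",34))
print("cap",obj(m(285,355,335,400)&(S>150),"wrist",58), W[int(372*.64),int(318*.64)])
for n,c in(("s1",(261,380)),("s2",(382,344))): print(n,obj(m(c[0]-13,c[0]+13,c[1]-13,c[1]+13)&(V>130),"wrist",35))
E
```

```text
plate (array([ 574.5, -197.3]), array([110.1,  60.9]), np.float32(78.28), array([138.,  81.]))  z 12.018430065916334
dot (array([ 575.4, -197.4]), array([9.5, 9.4]), np.float32(14.02), array([138.,  84.]))
l1 (array([ 570.6, -221.4]), array([ 4. , 50.2]), np.float32(168.21), array([136.,  60.]))
l2 (array([ 580.6, -173.4]), array([ 3.9, 51.1]), np.float32(168.16), array([139., 108.]))
bar (array([534.4, -27.2]), array([117.7,  41.4]), np.float32(7.33), array([207., 227.]))
cap (array([534.2, -27.7]), array([32.5, 27.7]), np.float32(63.9), array([203., 237.])) [534.29317342 -26.97623143  59.2045751 ]
s1 (array([584.4, -17.9]), array([10.1, 10.4]), np.float32(119.63), array([166., 243.]))
s2 (array([487.8, -30.2]), array([10. , 10.4]), np.float32(169.87), array([244., 220.]))
```

```bash
python3 -c "
from h import *
tell([574.7,-197.3,60],-101.7)"
```

```text
t 1.95 pos [466.5 -95.2 229. ] xang -100.21 tilt [ 0.001  0.    -1.   ] F [ 0.1 -0.2 -0.9] w 85.4 g 0.0
shift [ 0.3252 -0.4978  0.6763]
turn z 0.0083
```

Call:
{"fn": "arm_command", "kwargs": {"rows": [[[0.11, -0.16, 0.05], [0, 0, 0.008]], [[0.22, -0.32, 0.15], [0, 0, 0.008]], [[0.325, -0.498, 0.3], [0, 0, 0.008]], [[0.325, -0.498, 0.45], [0, 0, 0.008]], [[0.325, -0.498, 0.6], [0, 0, 0.008]]]}}

```text
clock: 2.45
position: [574.5, -201.6, 75.6]
ee_rot: [-0.629, 0.777, 0.0, -0.0]
contact_force: [-0.3, 0.2, -0.5]
gripper_width: 85.5
grasp_force: 0.0
```

Call:
{"fn": "arm_command", "kwargs": {"rows": [[[0, 0, 0.07], [0, 0, 0]], [[0, 0, 0.07], [0, 0, 0]], [[0, 0, 0.07], [0, 0, 0]]]}}

```text
clock: 2.75
position: [574.5, -199.8, 61.7]
ee_rot: [-0.63, 0.776, -0.0, -0.0]
contact_force: [0.2, 0.6, 1.1]
gripper_width: 85.6
grasp_force: 0.0
```

```bash
python3 -c "
from h import *
tell([574.7,-197.3,-3],-101.7)
img,d,W=cloud('wrist');cv2.imwrite('pics/w2.png',cv2.resize(img,(800,600)))"
```

```text
t 2.75 pos [ 574.5 -199.8   61.7] xang -101.86 tilt [ 0.    -0.001 -1.   ] F [0.2 0.6 1.1] w 85.6 g 0.0
shift [-0.0101  0.0013  0.2586]
turn z -0.0009
```

View pics/w2.png

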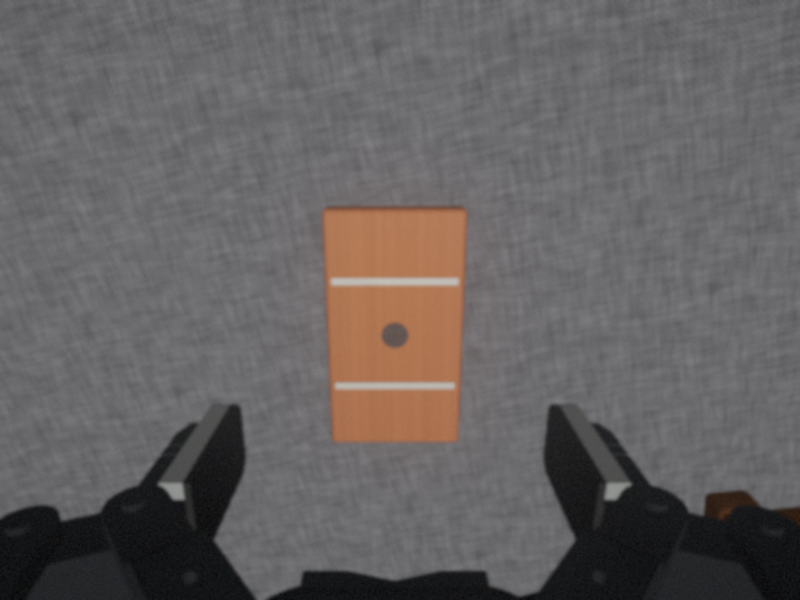

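The plate is centred between the fingers (dot at (395,335), fingers at 240 and 548). Lowering.

Call:
{"fn": "arm_command", "kwargs": {"rows": [[[-0.01, 0, 0.15], [0, 0, 0]], [[-0.01, 0, 0.22], [0, 0, 0]], [[-0.01, 0, 0.25], [0, 0, 0]], [[-0.01, 0, 0.25], [0, 0, 0]]]}}

```text
clock: 3.2
position: [575.2, -196.3, -0.6]
ee_rot: [-0.631, 0.776, -0.0, 0.0]
contact_force: [-0.0, 1.1, -0.5]
gripper_width: 85.3
grasp_force: 0.0
```

Call:
{"fn": "arm_command", "kwargs": {"rows": [[[0, 0, 0], [0, 0, 0]], [[0, 0, 0], [0, 0, 0]], [[0, 0, 0], [0, 0, 0]]], "grip": 0.78}}

```text
clock: 3.5
position: [575.5, -196.2, -0.0]
ee_rot: [-0.631, 0.776, -0.001, 0.001]
contact_force: [-0.6, 0.5, -0.9]
gripper_width: 66.4
grasp_force: 0.0
```

Call:
{"fn": "arm_command", "kwargs": {"rows": [[[0, 0, 0.004], [0, 0, 0]], [[0, 0, 0.004], [0, 0, 0]], [[0, 0, 0.004], [0, 0, 0]]], "grip": 0.7}}

```text
clock: 3.8
position: [574.7, -196.1, -2.3]
ee_rot: [-0.631, 0.776, -0.0, 0.0]
contact_force: [0.7, 0.2, 0.4]
gripper_width: 59.6
grasp_force: 0.0
```

```bash
python3 -c "
from h import *
tell([546.6,-121.2,-1],-82.7)"
```

```text
t 3.8 pos [ 574.7 -196.1   -2.3] xang -101.81 tilt [ 0. -0. -1.] F [0.7 0.2 0.4] w 59.6 g 0.0
shift [-0.2704  0.1712 -0.0051]
turn z -0.1061
```

Call:
{"fn": "arm_command", "kwargs": {"rows": [[[0, 0, 0], [0, 0, 0]], [[0, 0, 0], [0, 0, 0]]], "grip": 0.67}}

```text
clock: 4.0
position: [574.7, -196.1, -2.4]
ee_rot: [-0.631, 0.776, 0.0, -0.0]
contact_force: [0.5, -0.1, 0.3]
gripper_width: 57.3
grasp_force: 0.0
```

```bash
python3 -c "
from h import *
img,d,W=cloud('wrist');cv2.imwrite('pics/w3.png',cv2.resize(img,(800,600)))
for p in ((245,425),(548,425),(400,430),(395,335)): print(W[int(p[1]*.64),int(p[0]*.64)])"
```

```text
[ 612.78313643 -210.91397428   41.753283  ]
[ 534.39917317 -194.65892294   41.82945355]
[ 575.95103799 -183.2860169    12.08860058]
[ 571.09047063 -216.80058132   12.44489738]
```

View pics/w3.png

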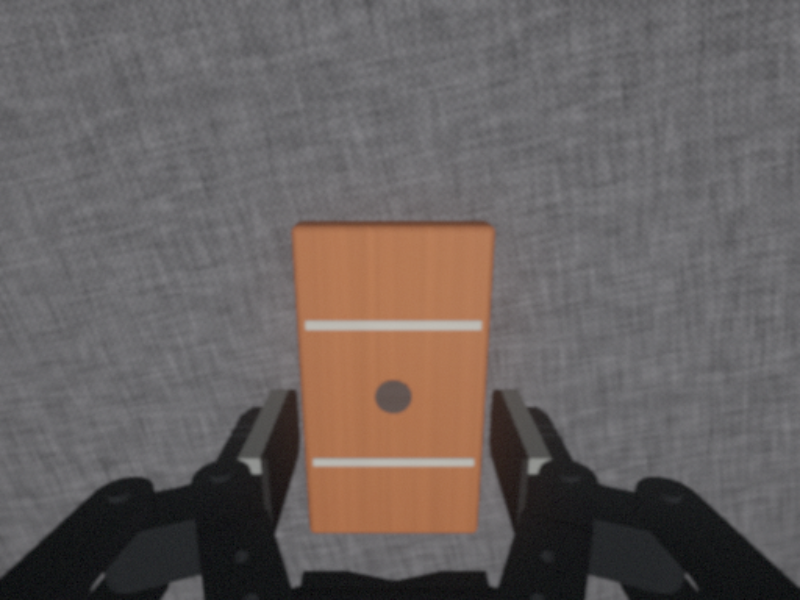

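Run:
```python
from h import *
img,d,W=cloud('wrist');H,S,V=hsv(img)
m=np.zeros(H.shape,bool);m[238:270,235:268]=1
print("dot",obj(m&(V<120),"wrist",12));tell()
pm=cv2.morphologyEx(((H<25)&(S>60)&(V>110)).astype(np.uint8),cv2.MORPH_CLOSE,np.ones((15,15)));print("plate",obj(pm,"wrist",12))
for p in ((293,395),(290,410),(285,440),(275,470),(497,395),(500,410),(510,440)): print(p,W[int(p[1]*.64),int(p[0]*.64)].round(1))
```

```text
dot (array([ 575.7, -195.8]), array([10.7, 10.6]), np.float32(78.25), array([251., 254.]))
t 4.1 pos [ 574.7 -196.1   -2.4] xang -101.8 tilt [-0. -0. -1.] F [ 0.7 -0.1  0.2] w 57.1 g 0.0
plate (array([ 575.6, -196.6]), array([109.9,  59.8]), np.float32(78.26), array([251., 239.]))
(293, 395) [ 601.3 -212.    30.7]
(290, 410) [ 601.3 -210.7   37.3]
(285, 440) [ 602.4 -206.2   44.5]
(275, 470) [ 602.2 -206.    57. ]
(497, 395) [ 545.  -201.5   32.9]
(500, 410) [ 545.3 -198.6   36.4]
(510, 440) [ 545.6 -197.7   49.6]
```

Run:
```python
from h import *
img,d,W=cloud('wrist')
T=R.from_quat(arm.read_state()["ee_rot"]).as_matrix();P=(W-arm.read_state()["position"])@T
m=(d>0)&(abs(P[...,0])<40)&(P[...,2]<-18)&(P[...,2]>-60)&(abs(P[...,1])<50)
for s in(-1,1):
    k=m&(P[...,1]*s>0); Q=P[k]; print(s,len(Q),"tool z hist",np.percentile(Q[:,2],[50,75,90,97,99.5]).round(1))
    for zb in range(-60,-10,6):
        q=Q[abs(Q[:,2]-zb)<3]
        if len(q): print(zb,len(q),"x",q[:,0].min().round(),q[:,0].max().round(),"y",q[:,1].min().round(1),q[:,1].max().round(1))
```

```text
-1 1834 tool z hist [-47.4 -39.9 -34.3 -30.7 -28.3]
-60 234 x -12.0 12.0 y -42.9 -28.8
-54 441 x -11.0 12.0 y -43.1 -28.6
-48 390 x -11.0 11.0 y -42.9 -28.8
-42 355 x -11.0 12.0 y -42.8 -28.8
-36 279 x -11.0 11.0 y -42.5 -28.7
-30 134 x -11.0 11.0 y -35.7 -28.8
-24 1 x 0.0 0.0 y -29.2 -29.2
1 1824 tool z hist [-47.3 -39.8 -34.6 -30.9 -28.3]
-60 234 x -11.0 12.0 y 27.7 41.4
-54 434 x -12.0 12.0 y 27.8 41.7
-48 386 x -12.0 12.0 y 27.8 41.8
-42 360 x -11.0 12.0 y 27.9 41.9
-36 288 x -11.0 11.0 y 27.8 41.3
-30 122 x -11.0 11.0 y 27.9 34.8
```

Call:
{"fn": "arm_command", "kwargs": {"rows": [[[0, 0, 0], [0, 0, 0]], [[0, 0, 0], [0, 0, 0]], [[0, 0, 0.02], [0, 0, 0]], [[0, 0, 0.04], [0, 0, 0]], [[0, 0, 0.04], [0, 0, 0]]], "grip": 0.78}}

```text
clock: 4.65
position: [573.8, -196.0, -13.4]
ee_rot: [-0.631, 0.776, 0.001, -0.001]
contact_force: [0.5, -1.0, -0.1]
gripper_width: 66.7
grasp_force: 0.0
```

```bash
cat >> h.py <<'E'
def tips():
    img,d,W=cloud('wrist'); s=arm.read_state();P=(W-s["position"])@R.from_quat(s["ee_rot"]).as_matrix()
    for g in(-1,1):
        m=(d>0)&(abs(P[...,0])<12)&(P[...,1]*g>20)&(P[...,1]*g<50)&(W[...,2]>15 if s["position"][2]>0 else W[...,2]>13.5)
        print("tip world z",np.percentile(W[m][:,2],[0.5,2,5,50]).round(1))
    tell()
E
python3 -c "
from h import *
tips()"
```

```text
tip world z [13.6 18.1 22.7 53.5]
tip world z [13.7 19.1 23.5 54.2]
t 4.7 pos [ 574.1 -196.1  -13.1] xang -101.81 tilt [-0.002  0.    -1.   ] F [ 0.   0.1 -0.6] w 66.5 g 0.0
```

Call:
{"fn": "arm_command", "kwargs": {"rows": [[[0, 0, 0.01], [0, 0, 0]], [[0, 0, 0.02], [0, 0, 0]], [[0, 0, 0.02], [0, 0, 0]]]}}

```text
clock: 5.0
position: [574.4, -196.1, -17.7]
ee_rot: [-0.631, 0.776, 0.0, -0.0]
contact_force: [-0.4, -0.1, -0.3]
gripper_width: 66.7
grasp_force: 0.0
```

Call:
{"fn": "arm_command", "kwargs": {"rows": [[[0, 0, 0.003], [0, 0, 0]], [[0, 0, 0.003], [0, 0, 0]], [[0, 0, 0.003], [0, 0, 0]]], "grip": 0.69}}

```text
clock: 5.3
position: [575.1, -196.2, -17.5]
ee_rot: [-0.631, 0.776, -0.0, 0.0]
contact_force: [-0.0, 0.6, 3.2]
gripper_width: 59.4
grasp_force: 14.2
```

```bash
python3 -c "
from h import *
tips()"
```

```text
tip world z [14.  16.2 19.7 53.1]
tip world z [14.3 16.7 20.2 57.5]
t 5.35 pos [ 575.1 -196.2  -17.5] xang -101.79 tilt [ 0.001 -0.    -1.   ] F [-0.1 -0.1  3.4] w 59.1 g 14.3
```

```bash
python3 -c "
from h import *
tell([546.1,-121.0,-17.5],-82.7)"
```

```text
t 5.35 pos [ 575.1 -196.2  -17.5] xang -101.79 tilt [ 0.001 -0.    -1.   ] F [-0.1 -0.1  3.4] w 59.1 g 14.3
shift [-0.2706  0.1751 -0.0003]
turn z -0.1061
```

Call:
{"fn": "arm_command", "kwargs": {"rows": [[[-0.02, 0.01, 0], [0, 0, -0.006]], [[-0.05, 0.03, 0], [0, 0, -0.016]], [[-0.08, 0.05, 0], [0, 0, -0.028]], [[-0.11, 0.07, 0], [0, 0, -0.04]], [[-0.14, 0.09, 0], [0, 0, -0.052]]]}}

```text
clock: 5.85
position: [560.3, -156.7, -17.6]
ee_rot: [-0.693, 0.721, -0.001, 0.0]
contact_force: [3.0, -4.7, 3.3]
gripper_width: 58.9
grasp_force: 14.3
```

```bash
python3 -c "
from h import *
tell([546.1,-121.0,-17.5],-82.7)"
```

```text
t 5.85 pos [ 560.3 -156.7  -17.6] xang -92.24 tilt [ 0.002 -0.    -1.   ] F [ 3.  -4.7  3.3] w 58.9 g 14.3
shift [-0.1406  0.0624 -0.0004]
turn z -0.053
```

Call:
{"fn": "arm_command", "kwargs": {"rows": [[[-0.03, 0.014, 0], [0, 0, -0.012]], [[-0.06, 0.028, 0], [0, 0, -0.024]], [[-0.09, 0.042, 0], [0, 0, -0.036]], [[-0.12, 0.053, 0], [0, 0, -0.047]], [[-0.136, 0.06, 0], [0, 0, -0.053]]]}}

```text
clock: 6.35
position: [546.5, -121.9, -17.6]
ee_rot: [0.751, -0.661, 0.0, -0.0]
contact_force: [1.8, -6.4, 3.4]
gripper_width: 59.4
grasp_force: 14.4
```

```bash
cat >> h.py <<'E'
def look():
    """plate pose and bridge cues from the wrist camera"""
    tell(); img,d,W=cloud('wrist');H,S,V=hsv(img); Z=W[...,2]
    pm=((H>3)&(H<25)&(S>60)&(V>110)&(abs(Z-12)<3)).astype(np.uint8)
    print("plate",obj(cv2.morphologyEx(pm,cv2.MORPH_CLOSE,np.ones((15,15))),"wrist",12))
    b=((abs(Z-34)<5)&(V<90)&(S<90)&(np.hypot(W[...,0]-534.5,W[...,1]+27)<70)).astype(np.uint8)
    b=cv2.morphologyEx(b,cv2.MORPH_CLOSE,np.ones((31,31)))
    if b.any(): print("bar",obj(b,"wrist",34))
    c=(S>150)&((H<8)|(H>172))&(abs(Z-57)<6)
    if c.any(): print("cap",obj(c,"wrist",58))
    return img,W
E
python3 -c "
from h import *
tell([546.1,-121.0,-17.5],-82.7)
img,W=look()"
```

```text
t 6.35 pos [ 546.5 -121.9  -17.6] xang -82.71 tilt [ 0.001 -0.    -1.   ] F [ 1.8 -6.4  3.4] w 59.4 g 14.4
shift [-0.0039  0.001  -0.0003]
turn z -0.0001
t 6.35 pos [ 546.5 -121.9  -17.6] xang -82.71 tilt [ 0.001 -0.    -1.   ] F [ 1.8 -6.4  3.4] w 59.4 g 14.4
plate (array([ 546.8, -122.1]), array([ 59.4, 109.6]), np.float32(97.38), array([253., 251.]))
```

Call:
{"fn": "arm_command", "kwargs": {"rows": [[[0, 0, 0], [0, 0, 0]], [[0, 0, 0], [0, 0, 0]], [[0, 0, 0], [0, 0, 0]], [[0, 0, -0.2], [0, 0, 0]], [[0, 0, -0.4], [0, 0, 0]]], "grip": 0.9}}

```text
clock: 6.9
position: [544.2, -122.6, 80.5]
ee_rot: [0.749, -0.662, -0.003, 0.002]
contact_force: [2.3, -0.5, 0.2]
gripper_width: 76.8
grasp_force: 0.0
```

Call:
{"fn": "arm_command", "kwargs": {"rows": [[[0, 0, -0.2], [0, 0, 0]], [[0, 0, -0.4], [0, 0, 0]], [[0, 0, -0.4], [0, 0, 0]], [[0, 0, -0.4], [0, 0, 0]]]}}

```text
clock: 7.3
position: [546.3, -122.4, 182.8]
ee_rot: [0.749, -0.662, 0.0, -0.001]
contact_force: [-0.3, 0.6, -0.1]
gripper_width: 76.6
grasp_force: 0.0
```

```bash
python3 -c "
from h import *
img,W=look();np.savez('w4.npz',img=img,W=W);cv2.imwrite('pics/w4.png',cv2.resize(img,(800,600)))"
```

```text
t 7.3 pos [ 546.3 -122.4  182.8] xang -82.93 tilt [ 0.002  0.001 -1.   ] F [-0.3  0.6 -0.1] w 76.6 g 0.0
plate (array([ 544.9, -122.3]), array([ 59.3, 108.1]), np.float32(97.32), array([253., 165.]))
bar (array([534. , -26.6]), array([116.5,  40.3]), np.float32(7.08), array([251., 260.]))
cap (array([383.2, -52.3]), array([28.8, 35.3]), np.float32(143.53), array([408., 268.]))
```

View pics/w4.png

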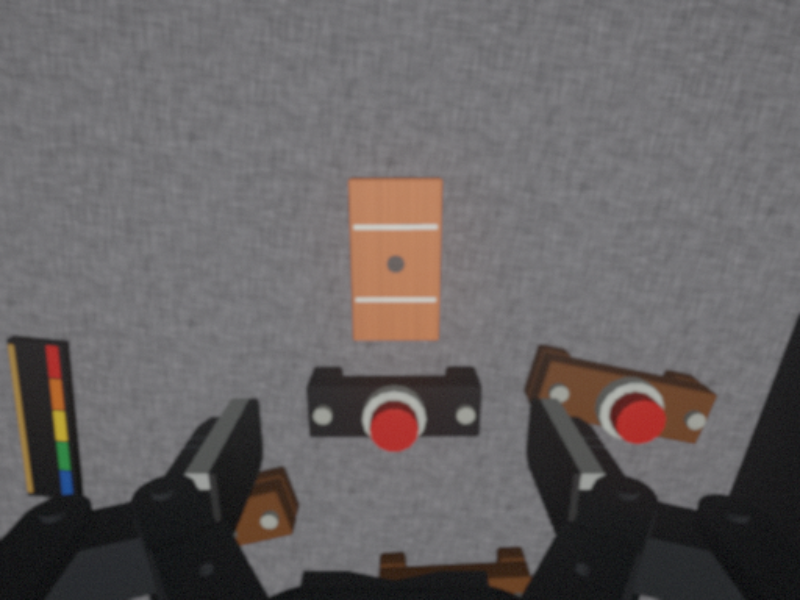

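Plate dot at (395,263), black bar centre (394,405): the plate is aligned ahead of the tunnel. Next I go behind it with the fingers 35 mm apart, for a two-point push.

```bash
cat >> h.py <<'E'
B=np.array([534.2,-26.8]);BA=np.radians(7.2);bx=np.array([np.cos(BA),np.sin(BA)]);by=np.array([-bx[1],bx[0]])
def bp(l,y,z): p=B+l*bx+y*by; return [p[0],p[1],z]
def inb(p): p=np.array(p[:2])-B; return (p@bx).round(2),(p@by).round(2)
E
python3 -c "
from h import *
tell(bp(0,-176,20),-82.8)"
```

```text
t 7.35 pos [ 545.4 -122.4  181.2] xang -82.94 tilt [-0.001  0.001 -1.   ] F [ 0.2  1.  -0.8] w 76.6 g 0.0
shift [ 0.3198 -0.0052  0.6443]
turn z -0.0008
```

Call:
{"fn": "arm_command", "kwargs": {"rows": [[[0.16, -0.005, 0], [0, 0, 0]], [[0.32, -0.005, 0.1], [0, 0, 0]], [[0.32, -0.005, 0.3], [0, 0, 0]], [[0.32, -0.005, 0.5], [0, 0, 0]], [[0.32, -0.005, 0.6], [0, 0, 0]]], "grip": 0.4}}

```text
clock: 7.85
position: [552.1, -201.6, 25.0]
ee_rot: [0.749, -0.663, -0.005, 0.003]
contact_force: [0.1, -0.7, 0.4]
gripper_width: 34.4
grasp_force: 0.0
```

Call:
{"fn": "arm_command", "kwargs": {"rows": [[[0, 0, 0.05], [0, 0, 0]], [[0, 0, 0.08], [0, 0, 0]], [[0, 0, 0.09], [0, 0, 0]], [[0, 0, 0.09], [0, 0, 0]]]}}

```text
clock: 8.25
position: [558.2, -201.9, 10.3]
ee_rot: [0.75, -0.662, 0.001, -0.0]
contact_force: [-0.3, 0.1, -0.1]
gripper_width: 34.4
grasp_force: 0.0
```

```bash
cat >> h.py <<'E'
def tips2():
    img,d,W=cloud('wrist'); s=arm.read_state();P=(W-s["position"])@R.from_quat(s["ee_rot"]).as_matrix()
    m=(d>0)&(abs(P[...,0])<13)&(abs(P[...,1])<s["gripper_width"]/2+4)&(abs(P[...,1])>s["gripper_width"]/2-4)&(W[...,2]>4)
    print("tip z",np.percentile(W[m][:,2],[0,1,3,8]).round(1)); tell()
E
python3 -c "
from h import *
tips2();tell(bp(0,-176,0),-82.8)"
```

```text
tip z [33.9 36.2 38.7 43.1]
t 8.3 pos [ 558.4 -201.9   10.7] xang -82.88 tilt [ 0.002 -0.    -1.   ] F [ 0.1 -0.8  0.9] w 33.5 g 0.0
t 8.3 pos [ 558.4 -201.9   10.7] xang -82.88 tilt [ 0.002 -0.    -1.   ] F [ 0.1 -0.8  0.9] w 33.5 g 0.0
shift [-0.0029  0.0084  0.0427]
turn z -0.0004
```

Call:
{"fn": "arm_command", "kwargs": {"rows": [[[-0.003, 0.008, 0.04], [0, 0, 0]], [[-0.003, 0.008, 0.08], [0, 0, 0]], [[-0.003, 0.008, 0.08], [0, 0, 0]]]}}

```text
clock: 8.6
position: [553.9, -201.1, -12.0]
ee_rot: [0.749, -0.662, -0.001, 0.001]
contact_force: [0.0, 0.2, 0.1]
gripper_width: 34.2
grasp_force: 0.0
```

Call:
{"fn": "arm_command", "kwargs": {"rows": [[[0, 0, 0.012], [0, 0, 0]], [[0, 0, 0.024], [0, 0, 0]], [[0, 0, 0.024], [0, 0, 0]]]}}

```text
clock: 8.9
position: [555.1, -201.4, -17.0]
ee_rot: [0.749, -0.662, -0.0, 0.0]
contact_force: [0.1, 0.5, -0.2]
gripper_width: 34.1
grasp_force: 0.0
```

```bash
python3 -c "
from h import *
tips2();tell(bp(0,-160,-15),-82.8)"
```

```text
tip z [ 6.8  8.7 11.6 15.7]
t 8.95 pos [ 555.3 -201.4  -16.7] xang -82.91 tilt [-0.  0. -1.] F [ 0.8 -0.5  0. ] w 34.2 g 0.0
t 8.95 pos [ 555.3 -201.4  -16.7] xang -82.91 tilt [-0.  0. -1.] F [ 0.8 -0.5  0. ] w 34.2 g 0.0
shift [-0.0634 -0.0038 -0.0068]
turn z -0.0006
```

Call:
{"fn": "arm_command", "kwargs": {"rows": [[[0, -0.004, 0.01], [0, 0, 0]], [[-0.03, -0.004, 0.01], [0, 0, 0]], [[-0.06, -0.004, 0.01], [0, 0, 0]], [[-0.1, -0.004, 0.01], [0, 0, 0]], [[-0.14, -0.004, 0.01], [0, 0, 0]]]}}

```text
clock: 9.45
position: [551.9, -165.9, -19.1]
ee_rot: [0.75, -0.662, 0.0, 0.0]
contact_force: [0.0, -3.0, -1.0]
gripper_width: 34.2
grasp_force: 1.4
```

Call:
{"fn": "arm_command", "kwargs": {"rows": [[[-0.03, 0, 0], [0, 0, 0]], [[-0.07, 0, 0], [0, 0, 0]], [[-0.11, 0, 0], [0, 0, 0]], [[-0.14, 0, 0], [0, 0, 0]], [[-0.14, 0, 0], [0, 0, 0]]]}}

```text
clock: 9.95
position: [547.5, -130.4, -18.9]
ee_rot: [0.75, -0.662, -0.0, -0.0]
contact_force: [0.2, -0.1, 0.5]
gripper_width: 34.2
grasp_force: 0.0
```

```bash
python3 -c "
from h import *
print(inb(arm.read_state()['position']))
img,W=look();cv2.imwrite('pics/w5.png',cv2.resize(img,(800,600)))
tell(bp(0,-66,-19),-82.8)"
```

```text
(np.float64(0.25), np.float64(-104.46))
t 9.95 pos [ 547.5 -130.4  -18.9] xang -82.83 tilt [-0.  0. -1.] F [ 0.2 -0.1  0.5] w 34.2 g 0.0
plate (array([543.8, -97.3]), array([50.8, 48.5]), np.float32(5.79), array([252., 330.]))
t 10.0 pos [ 547.7 -130.8  -18.9] xang -82.84 tilt [ 0.  0. -1.] F [-0.6 -0.1 -0.3] w 34.6 g 0.0
shift [-0.1557  0.0017  0.0005]
turn z -0.0002
```

View pics/w5.png

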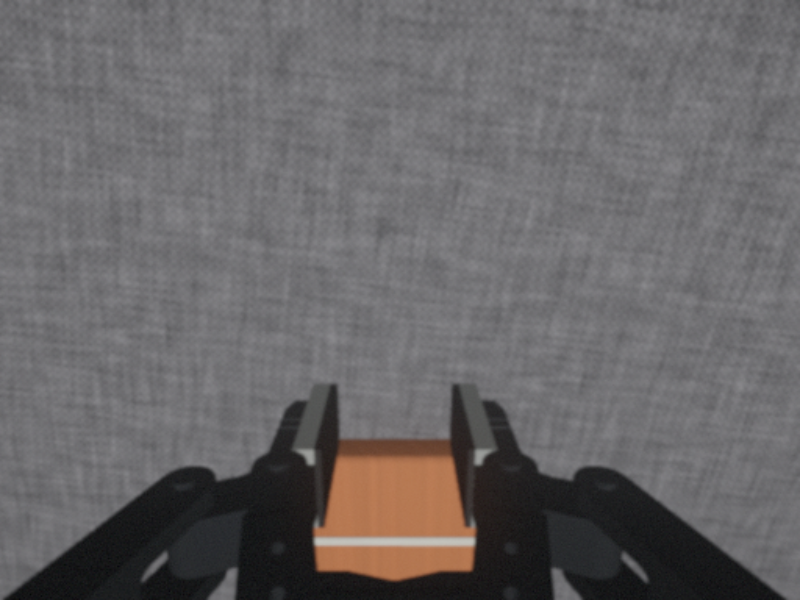

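The rear edge and the white line (row 541) lie square to the fingers and the plate is centred at column 394. Continuing the push.

Call:
{"fn": "arm_command", "kwargs": {"rows": [[[-0.03, 0.001, 0], [0, 0, 0]], [[-0.06, 0.001, 0], [0, 0, 0]], [[-0.09, 0.001, 0], [0, 0, 0]], [[-0.115, 0.001, 0], [0, 0, 0]], [[-0.13, 0.001, 0], [0, 0, 0]]]}}

```text
clock: 10.5
position: [543.4, -99.0, -18.9]
ee_rot: [0.75, -0.662, 0.0, -0.0]
contact_force: [0.6, -4.2, 0.8]
gripper_width: 34.1
grasp_force: 2.0
```

```bash
cat >> h.py <<'E'
def rear():
    """rear part of plate, from depth+colour between fingers, in bridge frame; line too"""
    img,d,W=cloud('wrist');H,S,V=hsv(img)
    top=(H>3)&(H<25)&(S>60)&(V>110); v,u=np.nonzero(top)
    P=onplane("wrist",np.c_[u,v],12)[:,:2]; q=np.c_[(P-B)@bx,(P-B)@by]; q=q[abs(q[:,0])<12]
    print("rear edge y",np.percentile(q[:,1],[0.5,1,2]).round(1))
    ln=(S<60)&(V>150); v,u=np.nonzero(ln); P=onplane("wrist",np.c_[u,v],12)[:,:2]; q=np.c_[(P-B)@bx,(P-B)@by]; q=q[(abs(q[:,0])<26)&(q[:,1]<0)&(q[:,1]>-75)]
    if len(q)>20: f=np.polyfit(q[:,0],q[:,1],1); print("line y",f[1].round(2),"slope deg",np.degrees(f[0]).round(2),"x range",q[:,0].min().round(1),q[:,0].max().round(1),len(q))
    return img
E
python3 -c "
from h import *
print(inb(arm.read_state()['position']))
rear();tell(bp(0,-66,-19),-82.8)"
```

```text
(np.float64(0.11), np.float64(-72.82))
rear edge y [-63.  -63.  -62.5]
line y -31.96 slope deg 3.11 x range -25.8 26.0 641
t 10.55 pos [543.3 -98.6 -19. ] xang -82.87 tilt [ 0.  0. -1.] F [0.2 0.1 0.1] w 34.2 g 0.3
shift [-0.0255  0.0003  0.0001]
turn z -0.0004
```

Call:
{"fn": "arm_command", "kwargs": {"rows": [[[-0.006, 0, 0], [0, 0, 0]], [[-0.012, 0, 0], [0, 0, 0]], [[-0.018, 0, 0], [0, 0, 0]], [[-0.022, 0, 0], [0, 0, 0]], [[-0.022, 0, 0], [0, 0, 0]]]}}

```text
clock: 11.05
position: [542.8, -94.1, -19.0]
ee_rot: [0.749, -0.662, 0.0, -0.0]
contact_force: [0.3, -3.2, 1.2]
gripper_width: 34.3
grasp_force: 1.7
```

Call:
{"fn": "arm_command", "kwargs": {"rows": [[[0.05, 0, 0], [0, 0, 0]], [[0.2, 0, 0], [0, 0, 0]], [[0.4, 0, -0.16], [0, 0, 0]], [[0.4, 0, -0.36], [0, 0, 0]], [[0.4, 0, -0.56], [0, 0, 0]]]}}

```text
clock: 11.55
position: [554.0, -194.9, 111.5]
ee_rot: [0.748, -0.663, -0.001, 0.001]
contact_force: [1.5, 1.1, -0.2]
gripper_width: 34.1
grasp_force: 0.0
```

Call:
{"fn": "arm_command", "kwargs": {"rows": [[[-0.1, 0, -0.2], [0, 0, 0]], [[-0.25, 0, -0.2], [0, 0, 0]], [[-0.25, 0, -0.2], [0, 0, 0]], [[-0.25, 0, -0.2], [0, 0, 0]], [[-0.25, 0, -0.2], [0, 0, 0]]]}}

```text
clock: 12.05
position: [546.9, -131.4, 160.4]
ee_rot: [0.749, -0.662, -0.001, 0.0]
contact_force: [0.3, -0.2, -0.1]
gripper_width: 34.9
grasp_force: 0.0
```

```bash
cat >> h.py <<'E'
def final(zl=160):
    s=arm.read_state();tell();print(inb(s["position"]));img,d,W=cloud('wrist');H,S,V=hsv(img)
    def q(m,z):
        v,u=np.nonzero(m);P=onplane("wrist",np.c_[u,v],z)[:,:2]-B;return np.c_[P@bx,P@by]
    pl=q((H>3)&(H<25)&(S>60)&(V>90),12)
    for nm,g in(("near",(pl[:,1]<-22)&(pl[:,1]>-70)),("far",(pl[:,1]>22)&(pl[:,1]<70))):
        a=pl[g&(abs(pl[:,0])<37)]
        if len(a)>30: print(nm,len(a),"x",np.percentile(a[:,0],[1,99]).round(1),"y",np.percentile(a[:,1],[.5,99.5]).round(1),"rect",cv2.minAreaRect(a.astype(np.float32)))
    ln=q((S<60)&(V>150),12)
    for g in(-1,1):
        a=ln[(abs(ln[:,0])<27)&(ln[:,1]*g>20.5)&(ln[:,1]*g<34)]
        if len(a)>15: f=np.polyfit(a[:,0],a[:,1],1);print("line",g,f[1].round(2),"deg",np.degrees(f[0]).round(2),"x",a[:,0].min().round(1),a[:,0].max().round(1),len(a))
    b=((abs(W[...,2]-34)<5)&(V<90)&(S<90)&(np.hypot(W[...,0]-534.5,W[...,1]+27)<70)).astype(np.uint8)
    if b.any():
        o=obj(cv2.morphologyEx(b,cv2.MORPH_CLOSE,np.ones((31,31))),"wrist",34);print("bar",o,inb(o[0]))
    return img
E
python3 -c "
from h import *
img=final();cv2.imwrite('pics/w6.png',cv2.resize(img,(800,600)))"
```

```text
t 12.05 pos [ 546.9 -131.4  160.4] xang -82.93 tilt [-0.002  0.    -1.   ] F [ 0.3 -0.2 -0.1] w 34.9 g 0.0
(np.float64(-0.54), np.float64(-105.34))
near 1832 x [-29.1  29.7] y [-60.1 -23. ] rect ((0.3371143341064453, -41.53748321533203), (36.98025894165039, 60.214019775390625), 89.86101531982422)
far 410 x [-29.6  30. ] y [25.8 52.5] rect ((0.1711597442626953, 38.26368713378906), (28.40353012084961, 59.83625411987305), 89.81743621826172)
line -1 -26.52 deg -0.15 x -26.0 26.0 153
line 1 26.0 deg -0.16 x -20.6 24.0 69
bar (array([534.2, -27.3]), array([76.6, 42.4]), np.float32(8.02), array([254., 277.])) (np.float64(-0.06), np.float64(-0.5))
```

View pics/w6.png

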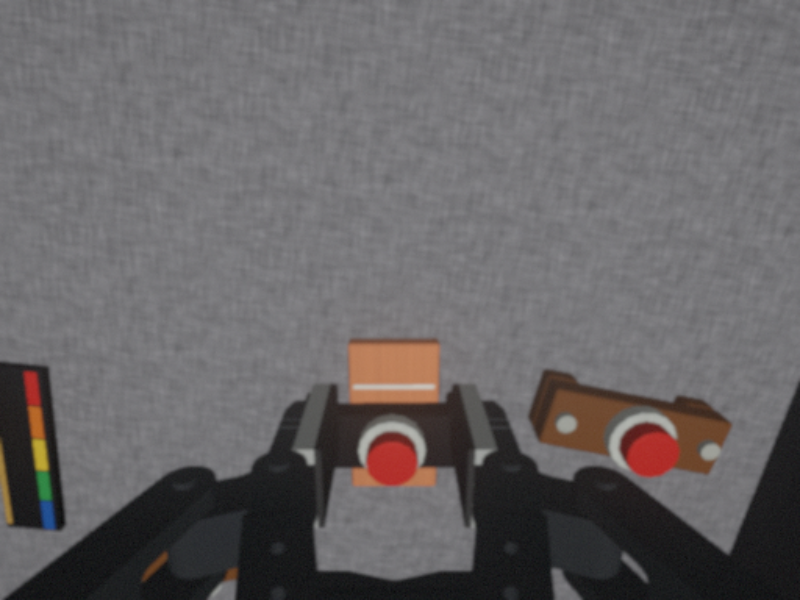

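Plate square (yaw 0.15°) and laterally centred, about 2 mm short of centre along the tunnel. One more small push.

```bash
python3 -c "
from h import *
tell(bp(0,-90,-19),-82.8)"
```

```text
t 12.1 pos [ 546.9 -131.6  160.3] xang -82.95 tilt [-0.002  0.    -1.   ] F [ 1.4  1.1 -0.6] w 34.3 g 0.0
shift [-0.062  -0.0034  0.7173]
turn z -0.0008
```

Call:
{"fn": "arm_command", "kwargs": {"rows": [[[0, -0.003, 0.18], [0, 0, 0]], [[0, -0.003, 0.36], [0, 0, 0]], [[0, -0.003, 0.54], [0, 0, 0]], [[0, -0.003, 0.66], [0, 0, 0]], [[0, -0.003, 0.71], [0, 0, 0]]]}}

```text
clock: 12.6
position: [545.1, -131.8, -20.3]
ee_rot: [0.749, -0.663, -0.003, 0.003]
contact_force: [-1.2, -0.7, -0.3]
gripper_width: 34.4
grasp_force: 0.0
```

Call:
{"fn": "arm_command", "kwargs": {"rows": [[[0, 0, 0.004], [0, 0, 0]], [[-0.06, 0, 0.004], [0, 0, 0]], [[-0.1, 0, 0.004], [0, 0, 0]], [[-0.1, 0, 0.004], [0, 0, 0]]]}}

```text
clock: 13.0
position: [546.0, -104.6, -15.5]
ee_rot: [0.75, -0.661, 0.001, -0.001]
contact_force: [-0.2, -0.7, 0.1]
gripper_width: 34.8
grasp_force: 0.0
```

```bash
python3 -c "
from h import *
print(inb(arm.read_state()['position']));tell(bp(0,-66,-19),-82.8)"
```

```text
(np.float64(1.98), np.float64(-78.67))
t 13.0 pos [ 546.  -104.6  -15.5] xang -82.77 tilt [ 0.003  0.    -1.   ] F [-0.2 -0.7  0.1] w 34.8 g 0.0
shift [-0.0507  0.0079  0.014 ]
turn z 0.0002
```

Call:
{"fn": "arm_command", "kwargs": {"rows": [[[-0.02, 0.002, 0.004], [0, 0, 0]], [[-0.03, 0.002, 0.004], [0, 0, 0]], [[-0.035, 0.002, 0.004], [0, 0, 0]], [[-0.035, 0.002, 0.004], [0, 0, 0]]]}}

```text
clock: 13.4
position: [543.5, -97.4, -18.0]
ee_rot: [0.75, -0.662, 0.0, -0.0]
contact_force: [-0.3, -0.3, -0.8]
gripper_width: 34.5
grasp_force: 0.0
```

```bash
python3 -c "
from h import *
print(inb(arm.read_state()['position']));tell(bp(0,-66,-19),-82.8)"
```

```text
(np.float64(0.35), np.float64(-71.22))
t 13.4 pos [543.5 -97.4 -18. ] xang -82.89 tilt [ 0.  0. -1.] F [-0.3 -0.3 -0.8] w 34.5 g 0.0
shift [-0.0209  0.0014  0.0038]
turn z -0.0005
```

Call:
{"fn": "arm_command", "kwargs": {"rows": [[[-0.006, 0.001, 0.003], [0, 0, 0]], [[-0.011, 0.001, 0.003], [0, 0, 0]], [[-0.017, 0.001, 0.003], [0, 0, 0]], [[-0.021, 0.001, 0.003], [0, 0, 0]], [[-0.021, 0.001, 0.003], [0, 0, 0]]]}}

```text
clock: 13.9
position: [542.4, -92.6, -19.1]
ee_rot: [0.749, -0.662, -0.0, 0.0]
contact_force: [1.1, -2.6, -0.5]
gripper_width: 34.2
grasp_force: 1.3
```

```bash
python3 -c "
from h import *
print(inb(arm.read_state()['position']));tell(bp(0,-66,-19),-82.8)"
```

```text
(np.float64(-0.11), np.float64(-66.27))
t 13.9 pos [542.4 -92.6 -19.1] xang -82.91 tilt [-0. -0. -1.] F [ 1.1 -2.6 -0.5] w 34.2 g 1.3
shift [-0.0011 -0.0005 -0.0003]
turn z -0.0006
```

Call:
{"fn": "arm_command", "kwargs": {"rows": [[[0.05, 0, 0], [0, 0, 0]], [[0.16, 0, 0], [0, 0, 0]], [[0.16, 0, -0.2], [0, 0, 0]], [[0.16, 0, -0.4], [0, 0, 0]], [[0.16, 0, -0.6], [0, 0, 0]]], "grip": 0.4}}

```text
clock: 14.4
position: [547.1, -132.9, 132.4]
ee_rot: [0.749, -0.662, -0.001, 0.0]
contact_force: [1.9, 0.9, -0.6]
gripper_width: 34.4
grasp_force: 0.0
```

Call:
{"fn": "arm_command", "kwargs": {"rows": [[[0, 0, -0.2], [0, 0, 0]], [[-0.19, 0, -0.28], [0, 0, 0]], [[-0.38, 0, -0.28], [0, 0, 0]], [[-0.57, 0, -0.28], [0, 0, 0]], [[-0.6, 0, -0.28], [0, 0, 0]]], "grip": 0}}

```text
clock: 14.9
position: [528.5, 20.1, 201.7]
ee_rot: [0.751, -0.66, -0.0, -0.001]
contact_force: [0.7, -0.4, 0.1]
gripper_width: 0.1
grasp_force: 0.0
```

Call:
{"fn": "arm_command", "kwargs": {"rows": [[[0, 0, 0], [0, 0, 0]], [[0, 0, 0], [0, 0, 0]], [[0, 0, 0], [0, 0, 0]]]}}

```text
clock: 15.2
position: [529.0, 15.5, 200.8]
ee_rot: [0.749, -0.663, -0.0, 0.0]
contact_force: [0.0, -0.0, -0.5]
gripper_width: -0.3
grasp_force: 0.0
```

```bash
python3 -c "
from h import *
img=final();np.save('w7.npy',img);cv2.imwrite('pics/w7.png',cv2.resize(img[:300,100:420],(800,600)))"
```

```text
t 15.2 pos [529.   15.5 200.8] xang -83.01 tilt [-0.001 -0.    -1.   ] F [ 0.  -0.  -0.5] w -0.3 g 0.0
(np.float64(0.14), np.float64(42.65))
near 1862 x [-29.1  30. ] y [-55.4 -23.8] rect ((0.49337196350097656, -39.099937438964844), (32.45598220825195, 60.28846740722656), 89.85002899169922)
far 1438 x [-29.3  29.9] y [25.3 53.9] rect ((0.5059356689453125, 39.595054626464844), (28.520038604736328, 60.345245361328125), 89.8390121459961)
line -1 -24.41 deg -0.24 x -25.9 26.1 212
line 1 25.18 deg -0.74 x -14.1 18.8 105
bar (array([535.7, -25. ]), array([116.9,  39.7]), np.float32(7.07), array([251., 127.])) (np.float64(1.71), np.float64(1.6))
```

View pics/w7.png

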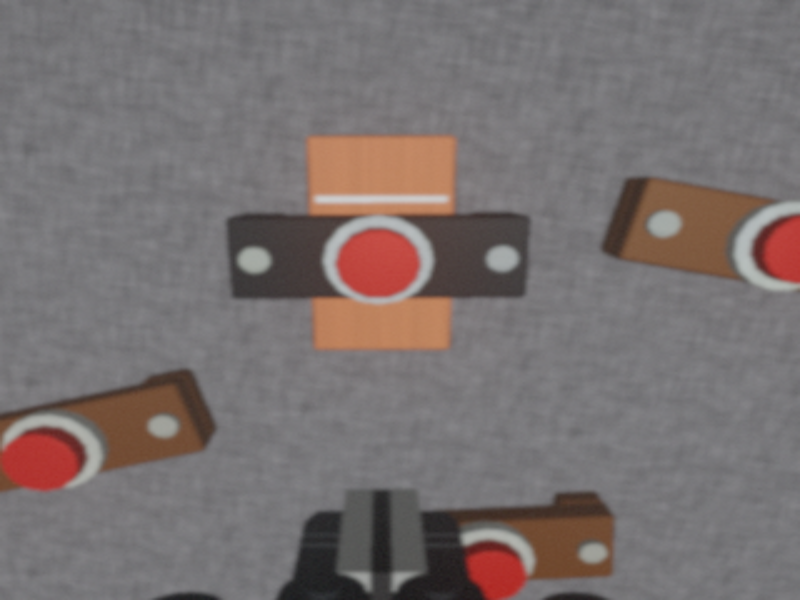

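Near line at crop row 199; the far line is still hidden behind the bar, so the plate seems slightly short. I'll check from straight above.

Call:
{"fn": "arm_command", "kwargs": {"rows": [[[-0.15, 0, 0], [0, 0, 0]], [[-0.15, 0, 0], [0, 0, 0]], [[-0.15, 0, 0], [0, 0, 0]], [[-0.15, 0, 0], [0, 0, 0]]]}}

```text
clock: 15.65
position: [524.3, 53.1, 200.9]
ee_rot: [0.749, -0.662, -0.0, 0.0]
contact_force: [-0.3, 0.5, 0.9]
gripper_width: -0.0
grasp_force: 0.0
```

```bash
python3 -c "
from h import *
print('cam',inb(np.array(arm.camera_info('wrist')['extrinsics'])[:3,3]))
img=final();np.save('w8.npy',img);cv2.imwrite('pics/w8.png',cv2.resize(img[:220,120:400],(800,600)))"
```

```text
cam (np.float64(0.89), np.float64(0.67))
t 15.65 pos [524.3  53.1 200.9] xang -82.97 tilt [-0. -0. -1.] F [-0.3  0.5  0.9] w -0.0 g 0.0
(np.float64(0.22), np.float64(80.52))
near 2078 x [-29.1  30.1] y [-55.1 -22. ] rect ((0.5459632873535156, -38.541107177734375), (32.99010467529297, 60.22517776489258), 89.89839172363281)
far 1610 x [-29.1  30. ] y [24.  54.8] rect ((0.5344161987304688, 38.8565673828125), (31.8035888671875, 60.391212463378906), 89.89177703857422)
line -1 -24.8 deg -0.1 x -25.9 26.3 268
line 1 24.01 deg -0.36 x -25.9 26.6 219
bar (array([535.7, -24.4]), array([117. ,  38.8]), np.float32(7.1), array([251.,  88.])) (np.float64(1.79), np.float64(2.19))
```

View pics/w8.png

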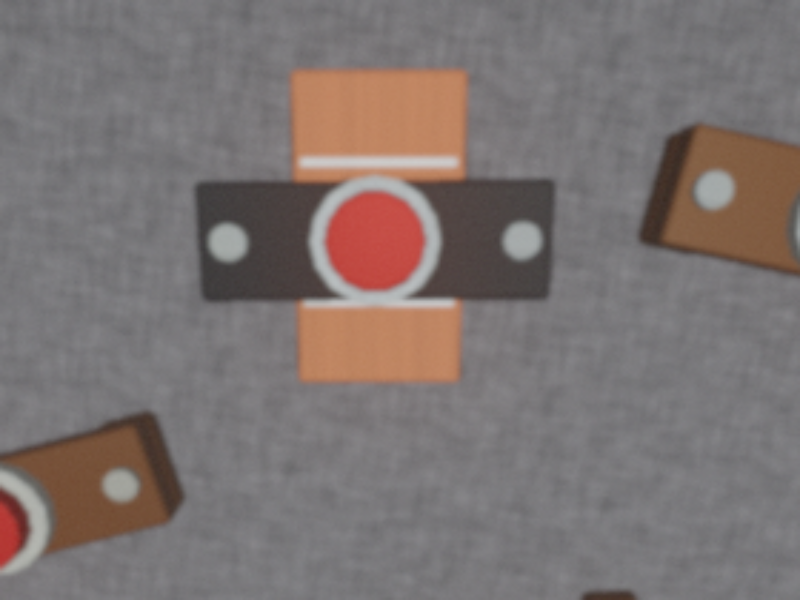

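Both lines now show: the near one (row 162) stands 14 px clear of the bar, the far one (row 303) only 1 px, so about 2.1 mm more push is needed. Lateral offset is about 1 mm, which is fine.

Call:
{"fn": "arm_command", "kwargs": {"rows": [[[0.19, 0, 0], [0, 0, 0]], [[0.38, 0, 0], [0, 0, 0]], [[0.57, 0, 0], [0, 0, 0]], [[0.72, 0, 0], [0, 0, 0]], [[0.74, 0, 0.1], [0, 0, 0]]], "grip": 0.4}}

```text
clock: 16.2
position: [549.7, -134.3, 178.9]
ee_rot: [0.748, -0.664, 0.004, -0.002]
contact_force: [0.2, -0.1, 0.3]
gripper_width: 34.1
grasp_force: 0.0
```

Call:
{"fn": "arm_command", "kwargs": {"rows": [[[0, 0, 0.18], [0, 0, 0]], [[0, 0, 0.36], [0, 0, 0]], [[0, 0, 0.54], [0, 0, 0]], [[0, 0, 0.7], [0, 0, 0]], [[0, 0, 0.7], [0, 0, 0]]]}}

```text
clock: 16.7
position: [542.1, -130.4, -4.3]
ee_rot: [0.749, -0.663, -0.005, 0.004]
contact_force: [-0.8, 0.3, -0.2]
gripper_width: 34.4
grasp_force: 0.0
```

```bash
python3 -c "
from h import *
print(inb(arm.read_state()['position']));tell(bp(0,-72,-19),-82.8)"
```

```text
(np.float64(-5.14), np.float64(-103.74))
t 16.7 pos [ 542.1 -130.4   -4.3] xang -83.05 tilt [-0.013  0.    -1.   ] F [-0.8  0.3 -0.2] w 34.4 g 0.0
shift [-0.1269 -0.0208  0.0587]
turn z -0.0014
```

Call:
{"fn": "arm_command", "kwargs": {"rows": [[[0, 0, 0.04], [0, 0, 0]], [[0, 0, 0.07], [0, 0, 0]], [[0, 0, 0.07], [0, 0, 0]], [[0, 0, 0.07], [0, 0, 0]]]}}

```text
clock: 17.1
position: [548.1, -129.6, -15.1]
ee_rot: [0.75, -0.662, 0.001, -0.001]
contact_force: [0.1, 0.4, 0.5]
gripper_width: 34.0
grasp_force: 0.0
```

```bash
python3 -c "
from h import *
print(inb(arm.read_state()['position']));tell(bp(0,-70,-19),-82.8)"
```

```text
(np.float64(0.95), np.float64(-103.7))
t 17.1 pos [ 548.1 -129.6  -15.1] xang -82.89 tilt [ 0.003 -0.    -1.   ] F [0.1 0.4 0.5] w 34.0 g 0.0
shift [-0.1348  0.0041  0.0156]
turn z -0.0005
```

Call:
{"fn": "arm_command", "kwargs": {"rows": [[[-0.05, 0.003, 0.011], [0, 0, 0]], [[-0.1, 0.003, 0.011], [0, 0, 0]], [[-0.132, 0.003, 0.011], [0, 0, 0]], [[-0.132, 0.003, 0.011], [0, 0, 0]], [[-0.132, 0.003, 0.011], [0, 0, 0]]]}}

```text
clock: 17.6
position: [542.5, -96.3, -19.0]
ee_rot: [0.75, -0.662, 0.0, -0.0]
contact_force: [-1.0, 0.3, -0.5]
gripper_width: 34.2
grasp_force: 0.0
```

```bash
python3 -c "
from h import *
print(inb(arm.read_state()['position']));tell(bp(0,-64.2,-19),-82.8)"
```

```text
(np.float64(-0.5), np.float64(-69.99))
t 17.6 pos [542.5 -96.3 -19. ] xang -82.83 tilt [ 0.  0. -1.] F [-1.   0.3 -0.5] w 34.2 g 0.0
shift [-0.0232 -0.002   0.    ]
turn z -0.0002
```

Call:
{"fn": "arm_command", "kwargs": {"rows": [[[-0.006, -0.002, 0], [0, 0, 0]], [[-0.012, -0.002, 0], [0, 0, 0]], [[-0.018, -0.002, 0], [0, 0, 0]], [[-0.0235, -0.002, 0], [0, 0, 0]], [[-0.0235, -0.002, 0], [0, 0, 0]]]}}

```text
clock: 18.1
position: [542.1, -91.3, -19.2]
ee_rot: [0.749, -0.662, 0.0, 0.0]
contact_force: [0.3, -2.9, -0.7]
gripper_width: 34.0
grasp_force: 1.2
```

```bash
python3 -c "
from h import *
print(inb(arm.read_state()['position']));tell(bp(0,-64.2,-19),-82.8)"
```

```text
(np.float64(-0.26), np.float64(-64.99))
t 18.1 pos [542.1 -91.3 -19.2] xang -82.91 tilt [-0. -0. -1.] F [ 0.3 -2.9 -0.7] w 34.0 g 1.2
shift [-0.0032 -0.001  -0.001 ]
turn z -0.0006
```

Call:
{"fn": "arm_command", "kwargs": {"rows": [[[0.05, 0, 0], [0, 0, 0]], [[0.16, 0, 0], [0, 0, 0]], [[0.16, 0, -0.2], [0, 0, 0]], [[0.16, 0, -0.4], [0, 0, 0]], [[0.16, 0, -0.6], [0, 0, 0]]]}}

```text
clock: 18.6
position: [546.6, -131.6, 132.0]
ee_rot: [0.749, -0.662, -0.001, 0.0]
contact_force: [1.9, -0.4, -0.6]
gripper_width: 33.9
grasp_force: 0.0
```

Call:
{"fn": "arm_command", "kwargs": {"rows": [[[0, 0, -0.2], [0, 0, 0]], [[-0.19, 0, -0.28], [0, 0, 0]], [[-0.38, 0, -0.28], [0, 0, 0]], [[-0.57, 0, -0.28], [0, 0, 0]], [[-0.74, 0, -0.28], [0, 0, 0]]], "grip": 0}}

```text
clock: 19.1
position: [523.7, 54.2, 201.3]
ee_rot: [0.749, -0.662, -0.0, -0.001]
contact_force: [0.6, -0.4, 0.3]
gripper_width: 0.0
grasp_force: 0.0
```

Call:
{"fn": "arm_command", "kwargs": {"rows": [[[0, 0, 0], [0, 0, 0]], [[0, 0, 0], [0, 0, 0]], [[0, 0, 0], [0, 0, 0]]]}}

```text
clock: 19.4
position: [524.2, 52.1, 200.7]
ee_rot: [0.749, -0.662, -0.0, 0.0]
contact_force: [-0.1, -0.4, 0.7]
gripper_width: 0.3
grasp_force: 0.0
```

```bash
python3 -c "
from h import *
img=final();np.save('w9.npy',img);cv2.imwrite('pics/w9.png',cv2.resize(img[:220,120:400],(800,600)))
g=img[:220,120:400].astype(int)
# brightness profile along rows beside collar, native px
import sys
for c in (105,160): print(c,[int(v) for v in img[50:125,120+c].min(1)])
tell([535.7,-24.4,100])"
```

```text
t 19.4 pos [524.2  52.1 200.7] xang -82.96 tilt [-0. -0. -1.] F [-0.1 -0.4  0.7] w 0.3 g 0.0
(np.float64(-0.06), np.float64(79.49))
near 2008 x [-29.1  30. ] y [-53.7 -23.4] rect ((0.4229907989501953, -38.02424621582031), (31.2820987701416, 60.254600524902344), 89.8760986328125)
far 1632 x [-28.8  30. ] y [23.7 55.6] rect ((0.5642166137695312, 39.11278533935547), (32.8946647644043, 60.148956298828125), 89.87162780761719)
line -1 -23.74 deg -0.16 x -26.2 27.0 220
line 1 24.28 deg -0.47 x -26.3 26.3 275
bar (array([535.7, -24.8]), array([117. ,  38.8]), np.float32(7.11), array([251.,  89.])) (np.float64(1.74), np.float64(1.8))
105 [99, 95, 98, 97, 96, 96, 96, 96, 102, 127, 165, 184, 182, 161, 125, 102, 88, 73, 60, 60, 63, 67, 65, 66, 66, 63, 66, 65, 63, 65, 64, 66, 62, 62, 66, 63, 68, 63, 64, 64, 62, 62, 62, 63, 65, 63, 65, 64, 66, 61, 62, 62, 67, 61, 67, 64, 61, 62, 63, 60, 72, 100, 126, 136, 125, 109, 97, 93, 92, 91, 92, 92, 92, 89, 90]
160 [98, 97, 98, 95, 96, 95, 96, 97, 97, 106, 124, 139, 138, 121, 104, 93, 82, 68, 63, 67, 68, 68, 68, 68, 67, 66, 68, 69, 69, 67, 66, 67, 68, 70, 67, 69, 69, 67, 70, 70, 67, 67, 69, 65, 65, 67, 63, 65, 67, 66, 65, 68, 67, 68, 70, 67, 67, 66, 66, 62, 70, 90, 99, 101, 100, 97, 95, 97, 98, 97, 96, 99, 98, 98, 97]
t 19.45 pos [524.2  51.8 200.7] xang -82.99 tilt [-0. -0. -1.] F [ 0.7 -0.3  0.6] w 0.1 g 0.0
shift [ 0.308  -0.0085  0.4028]
```

Still about 1.1 mm short; one more nudge.

Call:
{"fn": "arm_command", "kwargs": {"rows": [[[0.19, 0, 0], [0, 0, 0]], [[0.38, 0, 0], [0, 0, 0]], [[0.57, 0, 0], [0, 0, 0]], [[0.72, 0, 0], [0, 0, 0]], [[0.73, 0, 0.1], [0, 0, 0]]], "grip": 0.4}}

```text
clock: 19.95
position: [549.1, -133.7, 178.5]
ee_rot: [0.747, -0.664, 0.003, -0.002]
contact_force: [0.1, 0.5, -0.3]
gripper_width: 34.2
grasp_force: 0.0
```

Call:
{"fn": "arm_command", "kwargs": {"rows": [[[0, 0, 0.18], [0, 0, 0]], [[0, 0, 0.36], [0, 0, 0]], [[0, 0, 0.54], [0, 0, 0]], [[0, 0, 0.7], [0, 0, 0]], [[0, 0, 0.74], [0, 0, 0]]]}}

```text
clock: 20.45
position: [542.8, -129.7, -13.6]
ee_rot: [0.748, -0.663, -0.004, 0.003]
contact_force: [-0.1, 0.1, 0.4]
gripper_width: 34.2
grasp_force: 0.0
```

Call:
{"fn": "arm_command", "kwargs": {"rows": [[[0, 0, 0.03], [0, 0, 0]], [[0, 0, 0.03], [0, 0, 0]], [[-0.05, 0, 0.03], [0, 0, 0]], [[-0.1, 0, 0.03], [0, 0, 0]], [[-0.1, 0, 0.03], [0, 0, 0]]]}}

```text
clock: 20.95
position: [544.3, -101.5, -15.2]
ee_rot: [0.75, -0.661, 0.001, -0.001]
contact_force: [0.8, 0.1, 0.2]
gripper_width: 34.1
grasp_force: 0.0
```

Call:
{"fn": "arm_command", "kwargs": {"rows": [[[0, 0, 0], [0, 0, 0]], [[0, 0, 0], [0, 0, 0]]]}}

```text
clock: 21.15
position: [543.9, -103.1, -16.2]
ee_rot: [0.75, -0.662, 0.0, -0.0]
contact_force: [-0.3, -0.4, -0.1]
gripper_width: 34.1
grasp_force: 0.0
```

```bash
python3 -c "
from h import *
print(inb(arm.read_state()['position']));tell(bp(0,-64,-19),-82.8)"
```

```text
(np.float64(0.1), np.float64(-76.94))
t 21.15 pos [ 543.9 -103.1  -16.2] xang -82.87 tilt [ 0.001  0.    -1.   ] F [-0.3 -0.4 -0.1] w 34.1 g 0.0
shift [-0.0518  0.0005  0.0113]
turn z -0.0004
```

Call:
{"fn": "arm_command", "kwargs": {"rows": [[[-0.015, 0, 0.01], [0, 0, 0]], [[-0.03, 0, 0.01], [0, 0, 0]], [[-0.036, 0, 0.01], [0, 0, 0]], [[-0.036, 0, 0.01], [0, 0, 0]]]}}

```text
clock: 21.55
position: [542.5, -94.3, -19.3]
ee_rot: [0.75, -0.662, -0.0, 0.0]
contact_force: [-0.2, 1.1, -0.3]
gripper_width: 34.6
grasp_force: 0.0
```

```bash
python3 -c "
from h import *
print(inb(arm.read_state()['position']));tell(bp(0,-63.9,-19),-82.8)"
```

```text
(np.float64(-0.23), np.float64(-67.98))
t 21.55 pos [542.5 -94.3 -19.3] xang -82.88 tilt [-0. -0. -1.] F [-0.2  1.1 -0.3] w 34.6 g 0.0
shift [-0.0163 -0.0009 -0.0011]
turn z -0.0005
```

Call:
{"fn": "arm_command", "kwargs": {"rows": [[[-0.005, 0, 0], [0, 0, 0]], [[-0.01, 0, 0], [0, 0, 0]], [[-0.015, 0, 0], [0, 0, 0]], [[-0.018, 0, 0], [0, 0, 0]], [[-0.018, 0, 0], [0, 0, 0]]]}}

```text
clock: 22.05
position: [542.0, -90.3, -19.2]
ee_rot: [0.749, -0.662, 0.0, 0.0]
contact_force: [0.3, -2.9, -0.4]
gripper_width: 34.3
grasp_force: 1.4
```

```bash
python3 -c "
from h import *
print(inb(arm.read_state()['position']))"
```

```text
(np.float64(-0.22), np.float64(-63.94))
```

Call:
{"fn": "arm_command", "kwargs": {"rows": [[[0.05, 0, 0], [0, 0, 0]], [[0.16, 0, 0], [0, 0, 0]], [[0.16, 0, -0.2], [0, 0, 0]], [[0.16, 0, -0.4], [0, 0, 0]], [[0.16, 0, -0.6], [0, 0, 0]]]}}

```text
clock: 22.55
position: [546.5, -130.5, 132.0]
ee_rot: [0.749, -0.662, -0.001, 0.0]
contact_force: [1.0, -0.5, 0.1]
gripper_width: 34.2
grasp_force: 0.0
```

Call:
{"fn": "arm_command", "kwargs": {"rows": [[[0, 0, -0.2], [0, 0, 0]], [[-0.19, 0, -0.28], [0, 0, 0]], [[-0.38, 0, -0.28], [0, 0, 0]], [[-0.57, 0, -0.28], [0, 0, 0]], [[-0.74, 0, -0.28], [0, 0, 0]]], "grip": 0}}

```text
clock: 23.05
position: [523.6, 55.3, 201.4]
ee_rot: [0.749, -0.662, -0.0, -0.001]
contact_force: [1.3, 0.0, -0.1]
gripper_width: 0.2
grasp_force: 0.0
```

Call:
{"fn": "arm_command", "kwargs": {"rows": [[[0, 0, 0], [0, 0, 0]], [[0, 0, 0], [0, 0, 0]], [[0, 0, 0], [0, 0, 0]]]}}

```text
clock: 23.35
position: [524.0, 53.1, 200.7]
ee_rot: [0.749, -0.662, -0.0, 0.0]
contact_force: [-0.5, 0.5, -0.1]
gripper_width: -0.1
grasp_force: 0.0
```

```bash
python3 -c "
from h import *
img=final()
for c in (105,145): print(c,[int(v) for v in img[56:70,120+c].min(1)],[int(v) for v in img[106:120,120+c].min(1)])
H,S,V=hsv(img);m=np.zeros(H.shape,bool);m[60:120,225:280]=1
print('cap',obj(m&(S>120)&((H<9)|(H>172)),'wrist',58))
tell([535.7,-24.6,110])"
```

```text
t 23.35 pos [524.   53.1 200.7] xang -82.95 tilt [-0.  0. -1.] F [-0.5  0.5 -0.1] w -0.1 g 0.0
(np.float64(-0.07), np.float64(80.57))
near 2002 x [-29.1  29.9] y [-52.7 -23.2] rect ((0.4124641418457031, -37.44163131713867), (30.362577438354492, 60.229095458984375), 89.87873840332031)
far 1705 x [-29.   29.9] y [22.7 56.6] rect ((0.4812774658203125, 39.656707763671875), (33.89262771606445, 60.149085998535156), 89.87432098388672)
line -1 -22.72 deg -0.17 x -26.2 27.0 218
line 1 25.03 deg -0.67 x -26.3 26.3 294
bar (array([535.7, -24.6]), array([116.9,  38.7]), np.float32(7.11), array([251.,  88.])) (np.float64(1.76), np.float64(1.99))
105 [95, 95, 99, 126, 165, 183, 180, 155, 121, 97, 74, 64, 61, 64] [66, 63, 57, 61, 86, 114, 132, 135, 118, 96, 93, 90, 94, 90]
145 [97, 96, 100, 139, 183, 204, 202, 177, 132, 88, 65, 62, 83, 122] [132, 93, 66, 75, 126, 175, 199, 199, 172, 130, 99, 99, 98, 98]
cap (array([535.7, -24.5]), array([29. , 28.4]), np.float32(7.08), array([250.,  88.]))
t 23.4 pos [524.1  52.8 200.7] xang -82.99 tilt [-0. -0. -1.] F [ 0.4 -0.5 -1. ] w -0.0 g 0.0
shift [ 0.313  -0.0085  0.3627]
```

The plate is now centred to within a few tenths of a mm along the tunnel, and square. Next, the plunger.

Call:
{"fn": "arm_command", "kwargs": {"rows": [[[0.16, -0.008, 0], [0, 0, 0]], [[0.313, -0.008, 0], [0, 0, 0]], [[0.313, -0.008, 0.18], [0, 0, 0]], [[0.313, -0.008, 0.36], [0, 0, 0]], [[0.313, -0.008, 0.44], [0, 0, 0]]]}}

```text
clock: 23.9
position: [532.8, -25.9, 86.9]
ee_rot: [0.748, -0.664, -0.002, 0.002]
contact_force: [-0.4, -0.2, -0.4]
gripper_width: 0.3
grasp_force: 0.0
```

Call:
{"fn": "arm_command", "kwargs": {"rows": [[[0, 0, 0], [0, 0, 0]], [[0, 0, 0], [0, 0, 0]], [[0, 0, 0], [0, 0, 0]]]}}

```text
clock: 24.2
position: [537.2, -23.8, 92.6]
ee_rot: [0.749, -0.662, 0.001, -0.001]
contact_force: [-0.1, -0.0, 0.3]
gripper_width: -0.2
grasp_force: 0.0
```

Run:
```python
from h import *
tell([535.7,-24.5,58])
img,d,W=cloud('wrist'); s=arm.read_state();P=(W-s["position"])@R.from_quat(s["ee_rot"]).as_matrix()
m=(d>0)&(abs(P[...,0])<13)&(abs(P[...,1])<12)&(P[...,2]<-5)
print("tips tool z",np.percentile(P[m][:,2],[92,97,99,99.8]).round(1))
```

```text
t 24.2 pos [537.2 -23.8  92.6] xang -82.93 tilt [ 0.004  0.    -1.   ] F [-0.1 -0.   0.3] w -0.2 g 0.0
shift [0.0022 0.0068 0.1383]
tips tool z [-37.1 -31.7 -29.2 -27.6]
```

Call:
{"fn": "arm_command", "kwargs": {"rows": [[[0.002, 0.004, 0.06], [0, 0, 0]], [[0.002, 0.004, 0.11], [0, 0, 0]], [[0.002, 0.004, 0.13], [0, 0, 0]], [[0.002, 0.004, 0.13], [0, 0, 0]]]}}

```text
clock: 24.65
position: [534.5, -24.2, 57.9]
ee_rot: [0.75, -0.662, -0.0, 0.0]
contact_force: [-0.3, -0.1, 0.7]
gripper_width: -0.4
grasp_force: 0.0
```

Call:
{"fn": "arm_command", "kwargs": {"rows": [[[0, 0, 0.01], [0, 0, 0]], [[0, 0, 0.02], [0, 0, 0]], [[0, 0, 0.03], [0, 0, 0]], [[0, 0, 0.03], [0, 0, 0]]]}}

```text
clock: 25.05
position: [534.6, -24.2, 50.6]
ee_rot: [0.749, -0.662, -0.0, 0.0]
contact_force: [0.1, 0.1, -0.4]
gripper_width: 0.3
grasp_force: 0.0
```

Call:
{"fn": "arm_command", "kwargs": {"rows": [[[0, 0, 0.01], [0, 0, 0]], [[0, 0, 0.02], [0, 0, 0]], [[0, 0, 0.028], [0, 0, 0]], [[0, 0, 0.028], [0, 0, 0]]]}}

```text
clock: 25.45
position: [534.5, -24.2, 43.4]
ee_rot: [0.749, -0.662, -0.0, 0.0]
contact_force: [0.4, -0.1, 0.0]
gripper_width: 0.3
grasp_force: 0.0
```

Call:
{"fn": "arm_command", "kwargs": {"rows": [[[0, 0, 0.006], [0, 0, 0]], [[0, 0, 0.012], [0, 0, 0]], [[0, 0, 0.012], [0, 0, 0]]]}}

```text
clock: 25.75
position: [534.6, -24.2, 40.6]
ee_rot: [0.749, -0.662, -0.0, 0.0]
contact_force: [0.1, 0.1, -0.1]
gripper_width: 0.5
grasp_force: 0.0
```

Call:
{"fn": "arm_command", "kwargs": {"rows": [[[0, 0, 0.006], [0, 0, 0]], [[0, 0, 0.012], [0, 0, 0]], [[0, 0, 0.012], [0, 0, 0]]]}}

```text
clock: 26.05
position: [534.6, -24.2, 37.6]
ee_rot: [0.749, -0.662, -0.0, 0.0]
contact_force: [-0.9, 0.4, -0.6]
gripper_width: 0.3
grasp_force: 0.0
```

Call:
{"fn": "arm_command", "kwargs": {"rows": [[[0, 0, 0.006], [0, 0, 0]], [[0, 0, 0.012], [0, 0, 0]], [[0, 0, 0.012], [0, 0, 0]]]}}

```text
clock: 26.35
position: [534.9, -24.1, 34.8]
ee_rot: [0.75, -0.662, 0.0, -0.0]
contact_force: [-0.2, 0.6, 1.7]
gripper_width: -0.0
grasp_force: 0.9
```

Call:
{"fn": "arm_command", "kwargs": {"rows": [[[0, 0, 0.006], [0, 0, 0]], [[0, 0, 0.012], [0, 0, 0]], [[0, 0, 0.016], [0, 0, 0]], [[0, 0, 0.016], [0, 0, 0]]]}}

```text
clock: 26.75
position: [534.9, -24.1, 30.9]
ee_rot: [0.75, -0.662, 0.0, -0.0]
contact_force: [-1.4, 0.4, 4.7]
gripper_width: 0.2
grasp_force: 1.9
```

Call:
{"fn": "arm_command", "kwargs": {"rows": [[[0, 0, 0.004], [0, 0, 0]], [[0, 0, 0.008], [0, 0, 0]], [[0, 0, 0.008], [0, 0, 0]]]}}

```text
clock: 27.05
position: [534.9, -24.1, 29.5]
ee_rot: [0.75, -0.662, 0.0, -0.0]
contact_force: [-2.5, -0.4, 8.8]
gripper_width: 0.0
grasp_force: 3.9
```

Call:
{"fn": "arm_command", "kwargs": {"rows": [[[0, 0, 0.003], [0, 0, 0]], [[0, 0, 0.006], [0, 0, 0]], [[0, 0, 0.006], [0, 0, 0]]]}}

```text
clock: 27.35
position: [535.0, -24.1, 29.3]
ee_rot: [0.75, -0.662, 0.0, -0.0]
contact_force: [-4.9, 1.5, 16.0]
gripper_width: -0.3
grasp_force: 8.1
```

At the stop (force up to 16 N with no further travel). Releasing and withdrawing.

Call:
{"fn": "arm_command", "kwargs": {"rows": [[[0, 0, -0.02], [0, 0, 0]], [[0, 0, -0.05], [0, 0, 0]], [[0, 0, -0.15], [0, 0, 0]], [[0, 0, -0.35], [0, 0, 0]], [[0, 0, -0.5], [0, 0, 0]]]}}

```text
clock: 27.85
position: [534.9, -24.2, 154.0]
ee_rot: [0.75, -0.662, 0.0, -0.0]
contact_force: [1.4, 0.1, 0.5]
gripper_width: -0.1
grasp_force: 0.0
```

Call:
{"fn": "arm_command", "kwargs": {"rows": [[[0, 0, -0.19], [0, 0, 0]], [[-0.15, 0, -0.19], [0, 0, 0]], [[-0.32, 0, -0.19], [0, 0, 0]], [[-0.32, 0, -0.19], [0, 0, 0]], [[-0.32, 0, -0.19], [0, 0, 0]]]}}

```text
clock: 28.35
position: [524.4, 56.0, 199.4]
ee_rot: [0.75, -0.661, -0.0, 0.0]
contact_force: [-0.9, -0.3, 0.2]
gripper_width: 0.1
grasp_force: 0.0
```

```bash
python3 -c "
from h import *
img=final()
H,S,V=hsv(img);_,_,W=cloud('wrist');m=(S>120)&((H<9)|(H>172))&(np.hypot(W[...,0]-535.7,W[...,1]+24.5)<20)
print('cap z',np.median(W[m][:,2]))"
```

```text
t 28.35 pos [524.4  56.  199.4] xang -82.8 tilt [-0.001 -0.    -1.   ] F [-0.9 -0.3  0.2] w 0.1 g 0.0
(np.float64(0.69), np.float64(83.33))
near 2046 x [-29.3  29.9] y [-53.5 -24.4] rect ((0.31083106994628906, -38.052982330322266), (60.24656677246094, 30.957141876220703), 0.0003250216250307858)
far 1687 x [-29.   30.1] y [23.  55.6] rect ((0.45575523376464844, 39.27290344238281), (32.590728759765625, 60.22882080078125), 89.98835754394531)
line -1 -23.02 deg -0.49 x -26.2 26.7 249
line 1 24.69 deg -0.3 x -26.4 26.8 271
bar (array([535.7, -25. ]), array([116.9,  38.4]), np.float32(7.2), array([251.,  84.])) (np.float64(1.71), np.float64(1.6))
cap z 58.21033658891173
```

The cap is back up at 58 mm, and the plate is still centred relative to the bar.

```bash
python3 -c "
from bench import arm
print(arm.job_done())"
```

```text
the job is handed in; nothing more can be done
None
```

The plate was pushed in under the black bridge until square, about 1 mm off centre at most with a white line showing on each side; the plunger was then pressed to its stop and came back up, and the job is handed in at about 28 s.

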